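# Build the test sieve stack on the shaker

## Task

Set up the sieve shaker for grading the ground grog: stand the receiver pan in the ring on the shaker, then nest the fine sieve, the medium sieve and the coarse sieve on it in that order from the bottom up, and close the top with the cover. Each part must sit fully home and level in the one below; set the parts down rather than dropping them, and leave the whistle, the jar and the bottle on the bench where they are.

Things in the scene. Friction and masses are not known exactly. Their poses are not given: they have to be found in the camera images.
- shaker: Sieve shaker, fixed: grey 130 mm square housing with a dark control panel, carrying a round aluminium plate 114 mm across. Origin: centre of its underside, z up. On the plate, 57 mm above the origin and centred on it, is a centring ring 4 mm high, 69 mm inside, flaring to 73 at the top, 80 outside: the pan seats in it, its origin 57 mm above this one.
- pan: Receiver pan: plain steel dish with a smooth closed floor (3 mm), no mesh, no skirt; the lowest open part. 64 mm across (grasp here, from above), 28 mm tall, wall 2.5 mm, mouth 59 mm inside. Origin: centre of the underside, z up. A sieve nested in it has its origin (bottom of its skirt) 19 mm above this one.
- sieve_fine: Fine test sieve: close grey cloth, wires 2.3 mm apart; 36 mm tall. Open steel frame 64 mm across (grasp here), wall 2.5, mouth 59 mm inside. It stands on a 9 mm deep skirt, 55 mm across tapering to 49 at the bottom; the shoulder above it rests on the rim below. Mesh 12 mm above the origin; a part nested in it has its origin 27 mm above this one. Origin: centre of the skirt's underside, z up.
- sieve_medium: Medium test sieve: wires 5 mm apart; 48 mm tall. Open steel frame 64 mm across (grasp here), wall 2.5, mouth 59 mm inside. It stands on a 9 mm deep skirt, 55 mm across tapering to 49 at the bottom; the shoulder above it rests on the rim below. Mesh 12 mm above the origin; a part nested in it has its origin 39 mm above this one. Origin: centre of the skirt's underside, z up.
- sieve_coarse: Coarse test sieve: heavy wires 10 mm apart; 60 mm tall. Open steel frame 64 mm across (grasp here), wall 2.5, mouth 59 mm inside. It stands on a 9 mm deep skirt, 55 mm across tapering to 49 at the bottom; the shoulder above it rests on the rim below. Mesh 12 mm above the origin; a part nested in it has its origin 51 mm above this one. Origin: centre of the skirt's underside, z up.
- cover: Cover: steel disc 64 mm across with an upright black knob in the middle, 23 mm in diameter, from 13 to 37 mm above the origin (grasp it from above, fingertips just clear of the disc). Below the disc a 9 mm deep skirt like the sieves', 55 mm across tapering to 49; the shoulder is 9 mm above the origin. Origin: centre of the skirt's underside, z up.
- clay_whistle: Bystander: small brown glazed clay animal, about 30 x 46 mm, 46 mm tall, loose; leave it where it is. Origin: centre of its underside.
- spice_jar: Bystander: small clear jar of cream powder, 45 mm across, 80 mm tall, loose; leave it where it is. Origin: centre of its underside.
- dye_bottle: Bystander: small blue bottle with a white cap, 33 mm across, 98 mm tall, loose; leave it where it is. Origin: centre of its underside.
There are look-alikes about, which are no part of the job. What is shaped like the sieve_medium but blue or yellow is not meant.

How it is judged (in metres and radians):
At the end, for the whole second after the job is handed in: Pan in the shaker ring, then fine, medium, coarse sieve and cover, each nested in the one below: within 6 mm of its axis, 3 mm of its fully seated height and 0.06 rad of upright; all released and at rest (under 0.02 m/s) (horizontal distance between pan and shaker below 0.006 m and z of pan in the frame of shaker between 0.054 and 0.06 m and angle between each of pan, sieve_fine, sieve_medium, sieve_coarse, cover's own z axis and vertical below 0.06 rad and linear speed of each of pan, sieve_fine, sieve_medium, sieve_coarse, cover below 0.02 m/s and horizontal distance between sieve_fine and pan below 0.006 m and z of sieve_fine in the frame of pan between 0.016 and 0.022 m and horizontal distance between sieve_medium and sieve_fine below 0.006 m and z of sieve_medium in the frame of sieve_fine between 0.024 and 0.03 m and horizontal distance between sieve_coarse and sieve_medium below 0.006 m and z of sieve_coarse in the frame of sieve_medium between 0.036 and 0.042 m and horizontal distance between cover and sieve_coarse below 0.006 m and z of cover in the frame of sieve_coarse between 0.048 and 0.054 m); the robot touches nothing.
It fails at once if the pan, a sieve or the cover is dropped (moves faster than 0.7 m/s untouched by the fingers, a fall of about 25 mm) ((contact force between the fingers and pan below 0.01 N and linear speed of pan above 0.7 m/s) or (contact force between the fingers and sieve_fine below 0.01 N and linear speed of sieve_fine above 0.7 m/s) or (contact force between the fingers and sieve_medium below 0.01 N and linear speed of sieve_medium above 0.7 m/s) or (contact force between the fingers and sieve_coarse below 0.01 N and linear speed of sieve_coarse above 0.7 m/s) or (contact force between the fingers and cover below 0.01 N and linear speed of cover above 0.7 m/s)).
It fails at once if the clay whistle is shifted by more than 30 mm or knocked over (distance of clay_whistle from where it was at the start of the episode above 0.03 m or angle between clay_whistle's own z axis and vertical above 0.5 rad).
It fails at once if the spice jar is shifted by more than 30 mm or knocked over (distance of spice_jar from where it was at the start of the episode above 0.03 m or angle between spice_jar's own z axis and vertical above 0.5 rad).
It fails at once if the dye bottle is shifted by more than 30 mm or knocked over (distance of dye_bottle from where it was at the start of the episode above 0.03 m or angle between dye_bottle's own z axis and vertical above 0.5 rad).
It also fails if it takes over 136 s, if anything falls off the work surface, if the arm or the gripper's body presses on something with over 40 N, if the wrist force passes 120 N, or if a joint passes its speed limit or range.

## Robot

A 6-joint arm with a two-finger parallel gripper is mounted at the origin on a cart in front of the work surface, level with it; the furniture and walls round the work are solid. World frame = base frame: x ahead of the robot, y to its left, z up, the work surface at z = 0. Lengths are in m, angles in degrees, forces in N, time in s.
With the tool pointing down it reaches from about 0.325 to 0.9 m from the base axis. Payload 3.5 kg.
Tool frame: the origin (TCP) lies between the finger pads; the fingertips stand ctrl.nose_length ahead of it and the grasp point (between the pads) lies 5 mm behind it (ctrl.nose_length is the distance from the TCP to the fingertips, in m); z points along the fingers, y is the direction in which the jaws open and shut (so a half turn about z gives the same grasp; the last joint's range is limited). The gripper opens to 85 mm and grips with 20 to 120 N. Pads are 22 mm wide; open, the fingers measure 114 mm over their backs; the gripper's body (76 mm by 85 mm) begins 54 mm behind the grasp point. The pads swing forward as they close: fully open they stand 13 mm farther back than shut.
Start: joints at [-80.81, 15.837, -1.513, 72.651, 0, 84.076], TCP at [0.163, -0.603, 0.245] pointing down, gripper open.
Joint ranges: [-178.77, 178.77], [-48.84, 107.48], [-61.69, 71.31], [-111.58, 123.2], [-90, 87.43], [-180, 180]. Speed limits (degrees/s): [147.25, 147.25, 180, 180, 180, 180].

## Interface

Orientations are given as [roll, pitch, yaw] about the fixed x, y, z axes, in that order (R = Rz(yaw) Ry(pitch) Rx(roll)).
In Python, from plant import ctrl gives the robot as it stands.
- The arm moves only by the shell command python3 -m creep 'ROWS' [FORCE]. ROWS is text: rows parted by semicolons, each of 5 numbers parted by spaces: the shift along the tool's x, y, z in cm, then the turn about the tool's z in rad, then the finger opening in cm, from 0 to 8.54. A call has 1 to 5 rows; each row is the pose to reach, as a shift and turn from the pose commanded when the call began, along the tool's axes at that moment; what a row does not reach only later rows make up. A row lasts 1/10 s, in which the tool goes at most 50 mm and 8.59 degrees, less where a joint would pass 70% of its speed; a pose out of reach is approached as far as the arm can. A call with a gripper value outside its range is refused whole. The fingers move at their own pace and stop on an object; FORCE is the grip in N (left out, the last holds). Time passes only in rows, so rows that repeat a pose let the fingers close. It gives the time, the measured TCP pose, the force and the opening at its end, in the units of the state.
- ctrl.get_obs(): the state, without advancing time (a new reading comes with each control period).
- ctrl.read_camera(name): name is "scene" or "side" or "wrist"; returns (picture, depth): 480x640x3 uint8, red, green, blue; 480x640 float32, m along the optical axis (not along the pixel's ray), 0 where there is no reading.
- ctrl.camera_model(name): a dict with "intrinsics" (3x3 intrinsics, pixels), "distortion" ([k1, k2, p1, p2, k3] as OpenCV has them; the pictures are not rectified), "R" (3x3) and "t" (3): a world point X has camera coordinates R X + t. Camera axes: x right, y down, z forward; pixel columns grow to the right and rows downward; lengths in m; the calibration is good to about 2 mm. A picture is of the moment at which its call begins: read the wrist's pose just before it. camera_model takes no time and is no camera call; for the wrist camera it gives the pose at the moment of the call.
- ctrl.job_done(): hands the job in, once; it reports no verdict.
The state is a dict: "t": time; "joints": joint angles; "dq": joint speeds; "tau": joint torques, N m; "eef_pos": TCP position; "ee_rot": TCP orientation; "wrist_force": force on the tool from outside, world axes, zero at the start; "torque": the same for the moment, N m; "opening": finger opening in m.
Only numpy, scipy, OpenCV 4.12 (cv2) and the standard library are available. Lean on these libraries where they do the work, as an engineer would, in place of code of your own. Each camera call takes 0.05 s, during which the arm holds its last target.

## Working session

There is one attempt and no reset: what is moved stays moved. The work goes in short steps, Python scripts to look and compute and a shell command to move; the robot and the scene stay as the last step left them, time stands still between calls to the robot, and variables do not carry over. Pictures are saved under pics/ and viewed, and the job is handed in when it is done.

```bash
ls; mkdir -p pics
python3 - <<'E'
from plant import ctrl
import cv2
o=ctrl.get_obs(); print(o); print(ctrl.nose_length)
for n in ("scene","side","wrist"):
    m=ctrl.camera_model(n); print(n,m)
    p,d=ctrl.read_camera(n); cv2.imwrite(f"pics/{n}0.png",p[:,:,::-1])
    import numpy as np; np.savez(f"pics/{n}0.npz",p=p,d=d,K=m["intrinsics"],D=m["distortion"],R=m["R"],t=m["t"])
E
```

```text
pics
{'t': 0.0, 'joints': array([-8.08090233e+01,  1.58786985e+01, -1.59857714e+00,  7.26490907e+01,
       -2.01324982e-03,  8.40774827e+01]), 'dq': array([ 0.06298556,  0.00834057,  0.04550702, -0.12925374, -0.08316005,
        0.01202448]), 'tau': array([ 9.86550876e-04, -4.45506442e+01,  2.95203888e+01,  1.62853603e-02,
       -1.10494650e-04,  2.38437217e-06]), 'eef_pos': array([ 0.16283858, -0.60264371,  0.24414883]), 'ee_rot': array([-1.79874100e+02, -1.10364001e-02,  1.51134841e+01]), 'wrist_force': array([-0.13111212, -0.24515613,  0.52067624]), 'torque': array([0.02290255, 0.02561826, 0.00751672]), 'opening': 0.08526852447829093}
0.014
scene {'intrinsics': array([[502.37491882,   0.        , 316.97171978],
       [  0.        , 502.37491882, 238.08531005],
       [  0.        ,   0.        ,   1.        ]]), 'distortion': array([-0.12535615,  0.        ,  0.        ,  0.        ,  0.        ]), 'R': array([[-0.7045872 , -0.70923947, -0.02315707],
       [-0.29915278,  0.32646563, -0.89662021],
       [ 0.64347843, -0.62481963, -0.44219446]]), 't': array([0.43619091, 0.19835
[... 243 characters left out ...]
.        ,  0.        ,  0.        ]), 'R': array([[ 0.99975856,  0.01441374, -0.01658512],
       [-0.00665245, -0.52081677, -0.85364257],
       [-0.02094199,  0.8535468 , -0.52059514]]), 't': array([-0.57878575,  0.04744702,  1.2220094 ])}
wrist {'intrinsics': array([[369.78216859,   0.        , 318.30647359],
       [  0.        , 369.78216859, 242.07194026],
       [  0.        ,   0.        ,   1.        ]]), 'distortion': array([0.0130524, 0.       , 0.       , 0.       , 0.       ]), 'R': array([[ 0.25970989, -0.96568573, -0.00135691],
       [-0.91524458, -0.24659203,  0.31862162],
       [-0.30802296, -0.08150728, -0.94788102]]), 't': array([-0.62313055, -0.03971648,  0.38007924])}
```

View pics/scene0.png

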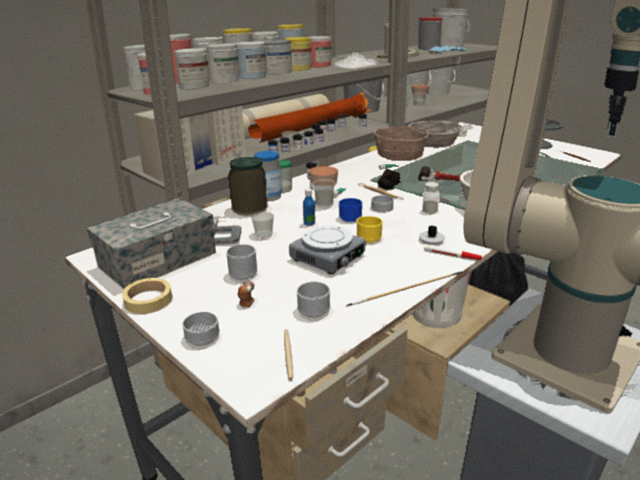

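View pics/side0.png

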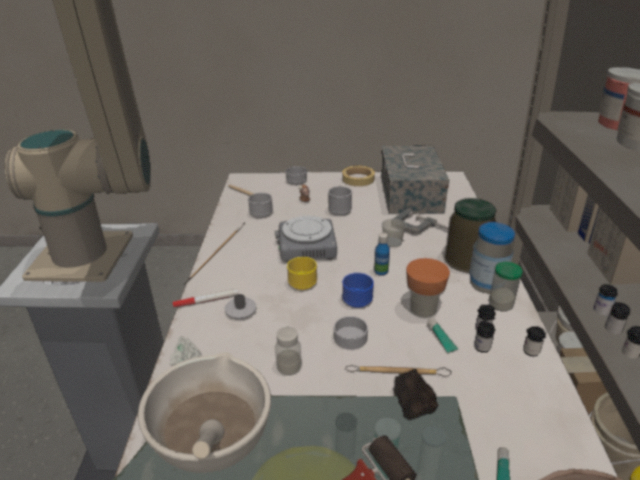

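View pics/wrist0.png

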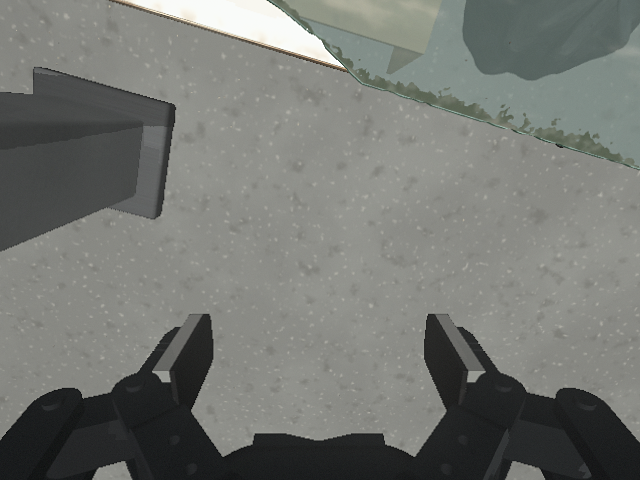

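```bash
cat > h.py <<'E'
import numpy as np, cv2
def load(n):
    z=np.load(f"pics/{n}.npz"); return {k:z[k] for k in z}
def snap(cam,name):
    from plant import ctrl
    m=ctrl.camera_model(cam); p,d=ctrl.read_camera(cam)
    cv2.imwrite(f"pics/{name}.png",p[:,:,::-1])
    np.savez(f"pics/{name}.npz",p=p,d=d,K=m["intrinsics"],D=m["distortion"],R=m["R"],t=m["t"])
    return load(name)
def rays(S,px):
    n=cv2.undistortPoints(np.array(px,float).reshape(-1,1,2),S["K"],S["D"])[:,0]
    return np.c_[n,np.ones(len(n))]
def plane(S,px,z):
    r=rays(S,px)@S["R"]; c=-S["R"].T@S["t"]
    return c+r*((z-c[2])/r[:,2])[:,None]
def cloud(S):
    d=S["d"]; v,u=np.mgrid[0:480,0:640]; px=np.c_[u.ravel(),v.ravel()]
    P=(rays(S,px)*d.ravel()[:,None]-S["t"])@S["R"]; P[d.ravel()==0]=np.nan
    return P.reshape(480,640,3)
def proj(S,X):
    rv=cv2.Rodrigues(S["R"])[0]; return cv2.projectPoints(np.array(X,float).reshape(-1,1,3),rv,S["t"],S["K"],S["D"])[0][:,0]
E
python3 - <<'E'
from h import *
for n,(a,b,c,d) in dict(scene0=(170,180,470,360),side0=(150,150,450,360)).items():
    im=cv2.imread(f"pics/{n}.png")[b:d,a:c]; cv2.imwrite(f"pics/{n}z.png",cv2.resize(im,(800,int(800*(d-b)/(c-a))),interpolation=cv2.INTER_CUBIC))
for n in("scene0","side0"):
    S=load(n);P=cloud(S)
    # top-view blobs: points 15..110mm above table
    m=(P[...,2]>.012)&(P[...,2]<.12)&(P[...,0]>.2)&(P[...,0]<.95)&(abs(P[...,1])<.65)
    k,l,st,ce=cv2.connectedComponentsWithStats(m.astype(np.uint8))
    print(n)
    for i in range(1,k):
        if st[i,4]<60: continue
        Q=P[l==i]; lo=np.percentile(Q,2,0);hi=np.percentile(Q,98,0)
        print(ce[i].round(),st[i,4],((lo+hi)/2).round(3),(hi-lo).round(3),"zmax",hi[2].round(3))
E
```

```text
scene0
[388. 146.] 370 [ 0.903 -0.639  0.051] [0.09  0.021 0.073] zmax 0.087
[259. 186.] 2267 [ 0.901 -0.084  0.066] [0.073 0.221 0.103] zmax 0.117
[319. 190.] 1246 [ 0.763 -0.147  0.057] [0.124 0.194 0.085] zmax 0.099
[448. 178.] 537 [ 0.577 -0.513  0.047] [0.246 0.193 0.068] zmax 0.081
[389. 178.] 304 [ 0.733 -0.43   0.032] [0.05  0.076 0.038] zmax 0.051
[431. 196.] 395 [ 0.526 -0.347  0.047] [0.037 0.033 0.067] zmax 0.081
[382. 201.] 239 [ 0.641 -0.279  0.02 ] [0.062 0.065 0.016] zmax 0.028
[154. 245.] 8350 [0.777 0.288 0.058] [0.255 0.324 0.09 ] zmax 0.103
[337. 239.] 3481 [ 0.581 -0.042  0.037] [0.203 0.294 0.046] zmax 0.06
[263. 222.] 437 [0.755 0.055 0.032] [0.057 0.055 0.037] zmax 0.051
[432. 234.] 204 [ 0.423 -0.199  0.024] [0.053 0.05  0.025] zmax 0.037
[242. 260.] 901 [0.63  0.217 0.037] [0.063 0.061 0.047] zmax 0.06
[455. 251.] 183 [ 0.344 -0.167  0.015] [0.122 0.044 0.006] zmax 0.018
[246. 291.] 286 [0.531 0.281 0.03 ] [0.023 0.034 0.033] zmax 0.046
[313. 298.] 960 [0.42  0.207 0.031] [0.062 0.06  0.036] zmax 0.049
[200. 327.] 910 [0.504 0.407 0.025] [0.063 0.061 0.025] 
[... 631 characters left out ...]
205. 296.] 277 [ 0.348 -0.174  0.015] [0.123 0.043 0.006] zmax 0.018
[240. 306.] 493 [ 0.425 -0.207  0.025] [0.056 0.053 0.027] zmax 0.039
[350. 330.] 528 [ 0.642 -0.283  0.021] [0.06  0.063 0.017] zmax 0.03
[436. 327.] 164 [ 0.805 -0.272  0.016] [0.027 0.042 0.008] zmax 0.021
[287. 349.] 986 [ 0.532 -0.362  0.047] [0.039 0.035 0.067] zmax 0.081
[204. 410.] 12635 [ 0.42  -0.476  0.065] [0.175 0.254 0.084] zmax 0.107
[415. 394.] 1552 [ 0.738 -0.442  0.033] [0.056 0.083 0.039] zmax 0.053
[382. 462.] 1765 [ 0.674 -0.564  0.027] [0.085 0.062 0.022] zmax 0.037
[503. 460.] 299 [ 0.853 -0.564  0.016] [0.019 0.043 0.008] zmax 0.02
[574. 475.] 575 [ 0.91  -0.637  0.082] [0.077 0.013 0.011] zmax 0.088
```

View pics/scene0z.png

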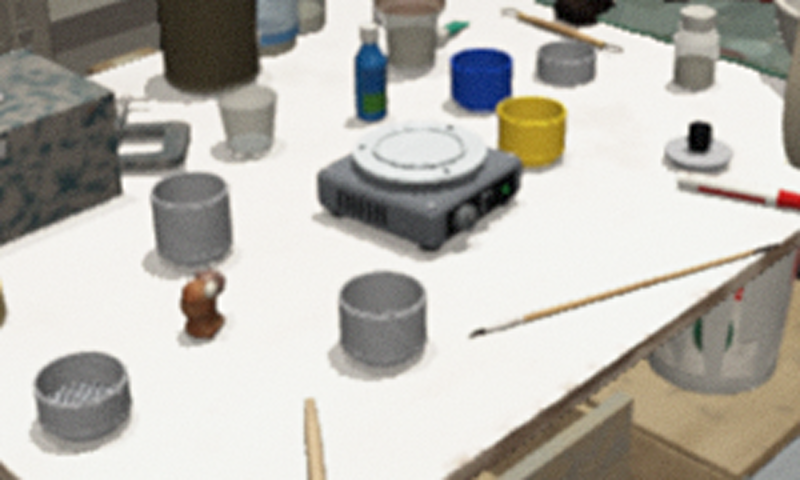

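View pics/side0z.png

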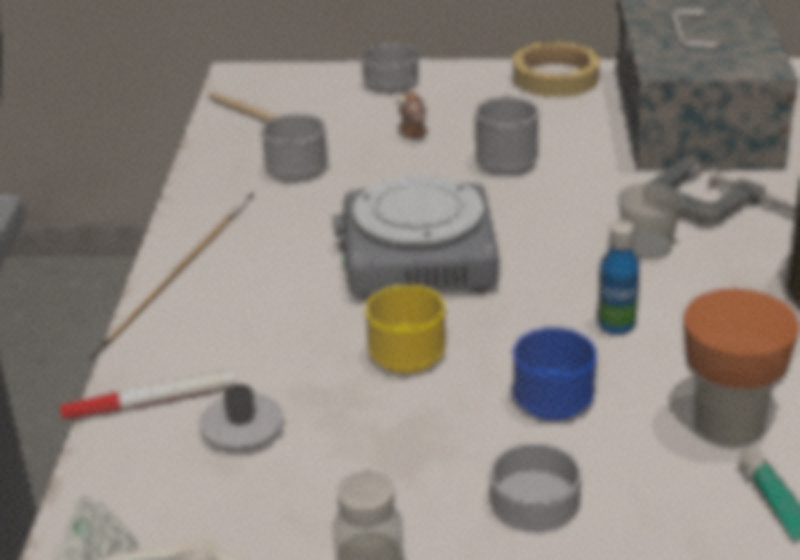

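```bash
cat > fit.py <<'E'
from h import *
from scipy.optimize import least_squares
parts=dict(pan=(.641,-.281,.028,.03075),fine=(.505,.405,.036,.03075),medium=(.42,.208,.048,.03075),coarse=(.63,.215,.060,.03075),knob=(.424,-.203,.037,None))
def fitc(P,x,y,z,r,tol=.004):
    Q=P.reshape(-1,3); dd=np.hypot(Q[:,0]-x,Q[:,1]-y)
    m=(abs(Q[:,2]-z)<tol)&(dd<.042); Q=Q[m]
    f=least_squares(lambda c:np.hypot(Q[:,0]-c[0],Q[:,1]-c[1])-r,[x,y],loss="soft_l1",f_scale=.002)
    return f.x,m.sum(),np.sqrt(np.mean(f.fun**2)),np.median(Q[:,2])
if __name__=="__main__":
  for n in("scene0","side0"):
    P=cloud(load(n)); print(n)
    for k,(x,y,z,r) in parts.items():
        Q=P.reshape(-1,3); 
        if k=="knob":
            m=(abs(Q[:,2]-z)<.003)&(np.hypot(Q[:,0]-x,Q[:,1]-y)<.02); print(k,m.sum(),Q[m].mean(0).round(4),np.ptp(Q[m],axis=0).round(3)); 
            m=(abs(Q[:,2]-.012)<.004)&(np.hypot(Q[:,0]-x,Q[:,1]-y)<.04); a=Q[m][:,:2].astype(np.float32); print('disc',m.sum(),[np.round(v,4) for v in cv2.minEnclosingCircle(a)]); continue
        print(k,*[np.round(v,4) for v in fitc(P,x,y,z,r)])
    # shaker plate ~z .057
    Q=P.reshape(-1,3); m=(abs(Q[:,2]-.058)<.006)&(np.hypot(Q[:,0]-.56,Q[:,1]-.02)<.09)
    A=Q[m]; print('plate',m.sum(),A.mean(0).round(4),[np.round(v,4) for v in cv2.minEnclosingCircle(A[:,:2].astype(np.float32))],np.percentile(A,1,0).round(3),np.percentile(A,99,0).round(3))
E
python3 fit.py
```

```text
scene0
pan [ 0.6417 -0.2784] 70 0.0024 0.0266
fine [0.5042 0.4061] 226 0.0013 0.0351
medium [0.4203 0.2071] 181 0.0014 0.0469
coarse [0.63   0.2165] 137 0.0017 0.0585
knob 35 [ 0.4221 -0.1998  0.0362] [0.021 0.023 0.004]
disc 207 [array([ 0.4237, -0.2006]), np.float64(0.0346)]
plate 940 [0.5462 0.0408 0.0569] [array([0.5499, 0.036 ]), np.float64(0.0591)] [ 0.495 -0.016  0.053] [0.603 0.092 0.062]
side0
pan [ 0.6417 -0.2835] 208 0.0012 0.0272
fine [0.5047 0.4023] 102 0.0024 0.0357
medium [0.4197 0.2035] 115 0.0022 0.0479
coarse [0.6313 0.2131] 115 0.0021 0.0595
knob 76 [ 0.4256 -0.2062  0.0372] [0.022 0.025 0.006]
disc 398 [array([ 0.4258, -0.2051]), np.float64(0.0334)]
plate 1005 [0.55   0.0273 0.0587] [array([0.5477, 0.0326]), np.float64(0.06)] [ 0.497 -0.023  0.055] [0.603 0.086 0.063]
```

```bash
cat > go.py <<'E'
# usage: go.py x y z yaw -> rows needed (cm, rad)
import sys,numpy as np
from plant import ctrl
from scipy.spatial.transform import Rotation as Ro
o=ctrl.get_obs(); R=Ro.from_euler('xyz',o['ee_rot'],degrees=True).as_matrix()
x,y,z,yaw=map(float,sys.argv[1:5])
d=R.T@(np.array([x,y,z])-o['eef_pos'])*100
T=Ro.from_euler('xyz',[180,0,yaw],degrees=True).as_matrix()
w=Ro.from_matrix(R.T@T).as_rotvec()
print('t',round(o['t'],2),'pos',o['eef_pos'].round(4),'rot',o['ee_rot'].round(2),'f',o['wrist_force'].round(1),'open',round(o['opening'],4),'j6',o['joints'].round(0))
print('shift cm',d.round(2),'turn',w.round(3))
E
python3 -m creep '54.7 -18.6 0 -1.307 8.5;54.7 -18.6 0 -1.307 8.5;54.7 -18.6 0 -1.307 8.5;54.7 -18.6 0 -1.307 8.5;54.7 -18.6 0 -1.307 8.5'
python3 go.py .642 -.281 .2 90
```

```text
t: 0.65
eef_pos: [0.3717, -0.4625, 0.2451]
ee_rot: [-180.0, -0.0, 58.4]
wrist_force: [0.5, -0.7, 0.8]
opening: 0.0848
t 0.65 pos [ 0.3717 -0.4625  0.2451] rot [-1.7998e+02 -1.0000e-02  5.8420e+01] f [ 0.5 -0.7  0.8] open 0.0848 j6 [-57.  13.  -6.  72.   0.  64.]
shift cm [29.62 13.52  4.51] turn [-0.    -0.    -0.551]
```

```bash
python3 -m creep '29.6 13.5 4.5 -0.551 8.5;29.6 13.5 4.5 -0.551 8.5;29.6 13.5 4.5 -0.551 8.5;29.6 13.5 4.5 -0.551 8.5;29.6 13.5 4.5 -0.551 8.5'
python3 go.py .642 -.281 .2 90
```

```text
t: 1.15
eef_pos: [0.5781, -0.3255, 0.2104]
ee_rot: [-180.0, -0.0, 89.8]
wrist_force: [0.2, -1.2, 0.2]
opening: 0.0849
t 1.15 pos [ 0.5781 -0.3255  0.2104] rot [-1.7997e+02 -1.0000e-02  8.9760e+01] f [ 0.2 -1.2  0.2] open 0.0849 j6 [-35.  21.   1.  70.  -0.  55.]
shift cm [4.48 6.37 1.04] turn [-0.    -0.    -0.004]
```

```bash
python3 -m creep '0 0 0 0 8.5'
python3 go.py .642 -.281 .2 90
```

```text
t: 1.25
eef_pos: [0.5805, -0.3228, 0.2091]
ee_rot: [180.0, -0.1, 90.0]
wrist_force: [0.1, 0.0, 0.6]
opening: 0.085
t 1.25 pos [ 0.5805 -0.3228  0.2091] rot [ 1.800e+02 -1.400e-01  9.004e+01] f [0.1 0.  0.6] open 0.085 j6 [-35.  21.   1.  70.   0.  55.]
shift cm [4.17 6.16 0.92] turn [ 0.    -0.003  0.001]
```

```bash
python3 -m creep '2.1 3.1 0.5 0 8.5;4.2 6.2 0.9 0 8.5;4.2 6.2 0.9 0 8.5;4.2 6.2 0.9 0 8.5'
python3 go.py .642 -.281 .2 90
cat > w.py <<'E'
import sys
from h import *
from fit import fitc
n=sys.argv[1]; x,y,z=map(float,sys.argv[2:5]); r=float(sys.argv[5]) if len(sys.argv)>5 else .03075
S=snap("wrist",n); P=cloud(S)
print('proj',proj(S,[[x,y,z]]).round(0)); print(*[np.round(v,4) for v in fitc(P,x,y,z,r)])
E
python3 w.py w1 .642 -.281 .028
```

```text
t: 1.65
eef_pos: [0.6386, -0.2852, 0.2014]
ee_rot: [-179.9, -0.0, 89.7]
wrist_force: [0.3, 0.2, 0.4]
opening: 0.0849
t 1.65 pos [ 0.6386 -0.2852  0.2014] rot [-1.799e+02 -1.000e-02  8.970e+01] f [0.3 0.2 0.4] open 0.0849 j6 [-29.  25.   6.  71.  -0.  61.]
shift cm [0.43 0.33 0.14] turn [-0.002 -0.    -0.005]
proj [[322. 216.]]
[ 0.6416 -0.2804] 795 0.0009 0.0271
```

View pics/w1.png

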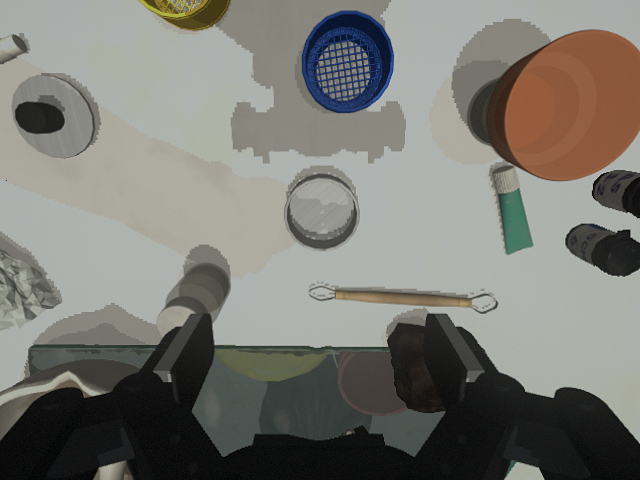

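```bash
python3 -m creep '0 0 0 0 8.5;0 0 0 0 8.5'
python3 go.py .6416 -.2804 .021 90
```

```text
t: 1.9
eef_pos: [0.6381, -0.2864, 0.2024]
ee_rot: [-180.0, 0.0, 89.6]
wrist_force: [-0.6, -0.4, -0.1]
opening: 0.0848
t 1.9 pos [ 0.6381 -0.2864  0.2024] rot [-1.800e+02  1.000e-02  8.956e+01] f [-0.6 -0.4 -0.1] open 0.0848 j6 [-29.  25.   6.  71.  -0.  61.]
shift cm [ 0.61  0.35 18.14] turn [-0.     0.    -0.008]
```

```bash
python3 -m creep '0.6 0.4 4 -0.008 8.5;0.6 0.4 8 -0.008 8.5;0.6 0.4 12 -0.008 8.5;0.6 0.4 13 -0.008 8.5;0.6 0.4 13 -0.008 8.5'
python3 go.py .6416 -.2804 .021 90; python3 w.py w2 .6416 -.2804 .028; python3 go.py .6416 -.2804 .021 90
```

```text
t: 2.4
eef_pos: [0.641, -0.279, 0.0701]
ee_rot: [-179.8, -0.1, 90.1]
wrist_force: [0.2, 0.3, -0.2]
opening: 0.0853
t 2.4 pos [ 0.641  -0.279   0.0701] rot [-1.7976e+02 -1.3000e-01  9.0070e+01] f [ 0.2  0.3 -0.2] open 0.0853 j6 [-29.  30.  -2.  58.  -0.  61.]
shift cm [-0.15  0.08  4.91] turn [-0.004 -0.002  0.001]
proj [[319. 293.]]
[ 0.6415 -0.2799] 2269 0.0009 0.0269
t 2.45 pos [ 0.6428 -0.2799  0.0725] rot [-1.7998e+02 -1.0000e-02  9.0070e+01] f [-0.8 -0.4  1.1] open 0.0849 j6 [-29.  30.  -2.  58.  -0.  61.]
shift cm [-0.05 -0.12  5.15] turn [-0.    -0.     0.001]
```

```bash
python3 -m creep '0 0 2 0 8.5;0 0 4 0 8.5;0 0 5 0 8.5;0 0 5 0 8.5;0 0 5 0 8.5'
python3 -m creep '0 0 0 0 6;0 0 0 0 6;0 0 0 0 6;0 0 0 0 6;0 0 0 0 6' 40;python3 -m creep '0 0 0 0 6;0 0 0 0 6;0 0 0 0 6;0 0 0 0 6;0 0 0 0 6'
```

```text
t: 2.95
eef_pos: [0.6443, -0.2801, 0.0239]
ee_rot: [179.9, 0.1, 90.1]
wrist_force: [0.1, -0.7, 0.6]
opening: 0.085
t: 3.45
eef_pos: [0.6442, -0.2801, 0.0244]
ee_rot: [179.9, 0.1, 90.1]
wrist_force: [-0.2, 0.6, 4.7]
opening: 0.0629
t: 3.95
eef_pos: [0.6442, -0.2802, 0.0244]
ee_rot: [179.9, 0.1, 90.1]
wrist_force: [-0.7, 0.5, 5.2]
opening: 0.063
```

```bash
python3 -m creep '0 0 -1 0 6;0 0 -3 0 6;0 0 -6 0 6;0 0 -9 0 6;0 0 -12 0 6' ; python3 -m creep '0 0 -2 0 6;0 0 -3 0 6;0 0 -3 0 6'
python3 go.py .549 .034 .17 90; python3 -c "
from h import *
snap('wrist','w3')"
```

```text
t: 4.45
eef_pos: [0.643, -0.2793, 0.1438]
ee_rot: [180.0, 0.0, 90.1]
wrist_force: [-0.2, -0.2, -1.0]
opening: 0.0625
t: 4.75
eef_pos: [0.6442, -0.28, 0.1745]
ee_rot: [179.8, 0.1, 90.1]
wrist_force: [0.6, 0.6, -1.6]
opening: 0.0625
t 4.75 pos [ 0.6442 -0.28    0.1745] rot [1.798e+02 1.100e-01 9.012e+01] f [ 0.6  0.6 -1.6] open 0.0625 j6 [-29.  26.   4.  68.   0.  61.]
shift cm [31.42 -9.46  0.35] turn [0.004 0.002 0.002]
```

View pics/w3.png

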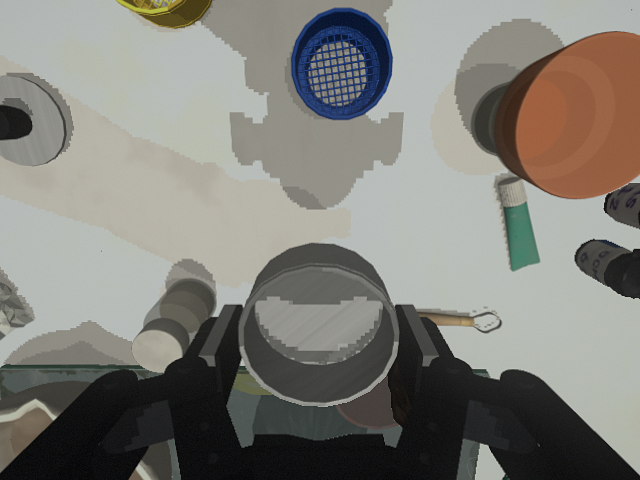

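```bash
python3 - <<'E'
from h import *
from fit import fitc
P=cloud(load('w3'))
for z in (.176,.178,.180): print(*[np.round(v,4) for v in fitc(P,.644,-.28,z,.03075,.003)])
E
python3 -m creep '4 -1.2 -0.5 0 6;8 -2.4 -1 0 6;12 -3.6 -1 0 6;16 -4.8 -1 0 6;20 -6 -1 0 6'
python3 -m creep '3 -0.9 0 0 6;5 -1.6 0 0 6;6 -1.8 0 0 6;6 -1.8 0 0 6;6 -1.8 0 0 6'
python3 -c "
from h import *
snap('wrist','w4')"; python3 go.py .549 .034 .17 90
```

```text
[ 0.6447 -0.2792] 4890 0.002 0.1767
[ 0.6446 -0.2795] 4076 0.0022 0.177
[ 0.6446 -0.2795] 2396 0.0028 0.1776
t: 5.3
eef_pos: [0.5806, -0.0778, 0.1799]
ee_rot: [-179.8, -0.1, 90.1]
wrist_force: [0.6, 0.8, -1.0]
opening: 0.0627
t: 5.8
eef_pos: [0.5647, -0.0202, 0.1814]
ee_rot: [-180.0, 0.0, 90.1]
wrist_force: [1.0, -0.8, -0.6]
opening: 0.0629
t 5.85 pos [ 0.5649 -0.0205  0.1816] rot [-1.7998e+02  3.0000e-02  9.0060e+01] f [ 0.1 -0.4 -1.4] open 0.0627 j6 [ -9.  12. -14.  64.  -0.  81.]
shift cm [ 5.45 -1.59  1.16] turn [-0.     0.     0.001]
```

View pics/w4.png

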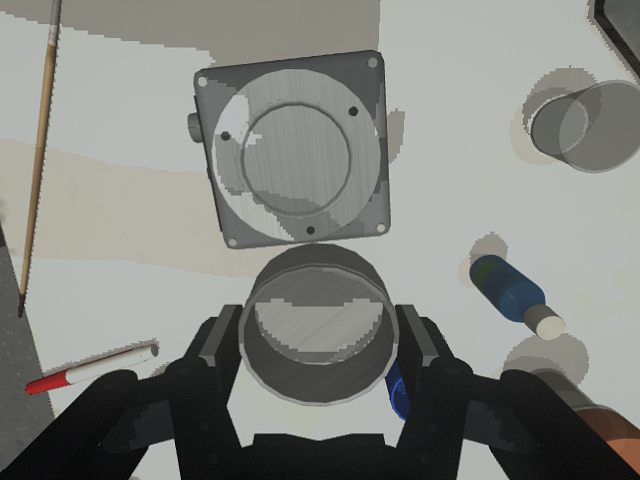

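Run:
```python
from h import *
S=load('w4'); P=cloud(S)
A=plane(S,[(243,158),(351,158),(297,102),(297,213)],.061); print(A.round(4),A.mean(0).round(4))
Q=P.reshape(-1,3); m=(np.hypot(Q[:,0]-.549,Q[:,1]-.034)<.08)&(abs(Q[:,2]-.058)<.006); A=Q[m]
print(m.sum(),np.median(A[:,2]),[np.round(v,4) for v in cv2.minEnclosingCircle(A[:,:2].astype(np.float32))],((np.percentile(A,.5,0)+np.percentile(A,99.5,0))/2).round(4),np.ptp(A,axis=0))
im=cv2.imread('pics/w4.png')[40:260,180:400]; cv2.imwrite('pics/w4z.png',cv2.resize(im,(660,600),fx=0,fy=0,interpolation=cv2.INTER_CUBIC))
```

```text
[[5.155e-01 3.740e-02 6.100e-02]
 [5.865e-01 3.750e-02 6.100e-02]
 [5.516e-01 7.180e-02 6.100e-02]
 [5.503e-01 3.000e-04 6.100e-02]] [0.551  0.0368 0.061 ]
22856 0.056349594558757536 [array([0.5501, 0.0349]), np.float64(0.0572)] [0.5502 0.0354 0.0578] [0.11321507 0.1124727  0.00891903]
```

View pics/w4z.png

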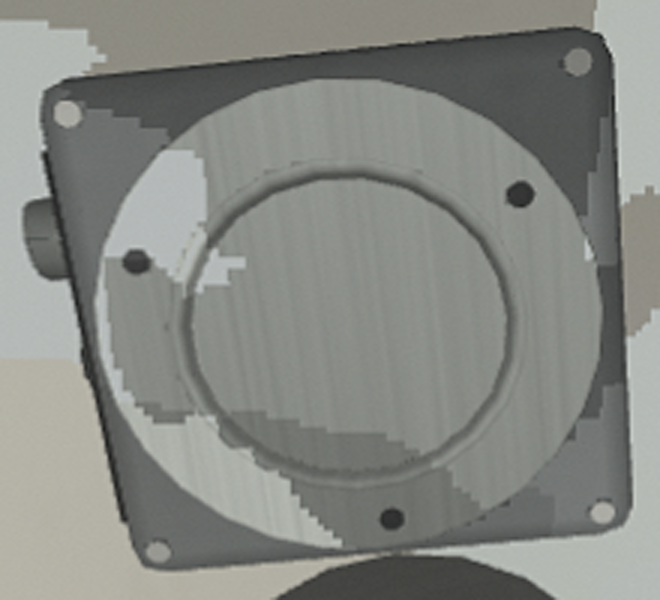

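```bash
python3 -m creep '2 -0.6 0 0 6;4 -1.2 1 0 6;5.55 -1.5 3 0 6;5.55 -1.5 5 0 6;5.55 -1.5 6 0 6'; python3 -m creep '0 0 0 0 6;0 0 0 0 6'
python3 go.py .550 .035 .0813 90;python3 -c "
from h import *
snap('wrist','w5')"; python3 go.py .550 .035 .0813 90
```

```text
t: 6.35
eef_pos: [0.5488, 0.0352, 0.1203]
ee_rot: [-179.9, 0.0, 90.1]
wrist_force: [-0.4, -0.2, -0.1]
opening: 0.0627
t: 6.55
eef_pos: [0.5502, 0.0351, 0.1224]
ee_rot: [180.0, 0.0, 90.0]
wrist_force: [0.1, -0.4, -0.4]
opening: 0.0626
t 6.55 pos [0.5502 0.0351 0.1224] rot [1.7997e+02 1.0000e-02 9.0040e+01] f [ 0.1 -0.4 -0.4] open 0.0626 j6 [ -3.  14. -20.  56.  -0.  87.]
shift cm [-0.01 -0.02  4.11] turn [0.    0.    0.001]
t 6.6 pos [0.5506 0.0351 0.1229] rot [1.7991e+02 1.0000e-02 9.0050e+01] f [-0.1 -0.  -1.1] open 0.063 j6 [ -3.  14. -20.  56.  -0.  87.]
shift cm [-0.01 -0.07  4.16] turn [0.002 0.    0.001]
```

View pics/w5.png

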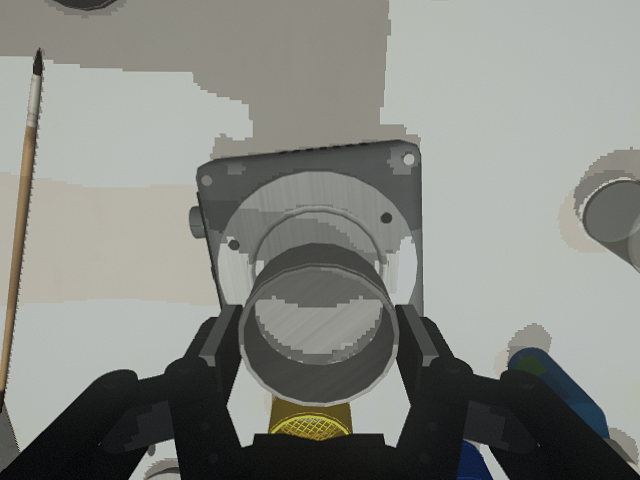

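Pan centred over the ring. Lower with small final steps, watching the force.

```bash
python3 -m creep '0 0 1.5 0 6;0 0 2.8 0 6;0 0 3.5 0 6;0 0 3.5 0 6'; python3 -m creep '0 0 0.2 0 6;0 0 0.4 0 6;0 0 0.4 0 6'
python3 go.py .550 .035 .0813 90
```

```text
t: 7.0
eef_pos: [0.5484, 0.0358, 0.0859]
ee_rot: [-179.9, -0.0, 90.1]
wrist_force: [-1.5, 1.3, -0.5]
opening: 0.0625
t: 7.3
eef_pos: [0.5497, 0.0359, 0.0832]
ee_rot: [180.0, 0.0, 90.1]
wrist_force: [0.2, 0.2, -1.1]
opening: 0.0627
t 7.3 pos [0.5497 0.0359 0.0832] rot [179.98   0.    90.12] f [ 0.2  0.2 -1.1] open 0.0627 j6 [ -3.  16. -22.  52.  -0.  87.]
shift cm [-0.09  0.03  0.19] turn [0.    0.    0.002]
```

```bash
python3 -m creep '0 0 0.1 0 6;0 0 0.2 0 6;0 0 0.2 0 6'; python3 -m creep '0 0 0.1 0 6;0 0 0.1 0 6'
```

```text
t: 7.6
eef_pos: [0.5497, 0.0359, 0.0814]
ee_rot: [180.0, -0.0, 90.1]
wrist_force: [0.0, -0.3, 0.9]
opening: 0.0626
t: 7.8
eef_pos: [0.5498, 0.0359, 0.0814]
ee_rot: [180.0, 0.0, 90.1]
wrist_force: [-3.1, -0.1, 6.5]
opening: 0.063
```

```bash
python3 -m creep '0 0 0 0 7;0 0 0 0 8;0 0 0 0 8.5;0 0 0 0 8.5;0 0 0 0 8.5'; python3 -m creep '0 0 -2 0 8.5;0 0 -5 0 8.5;0 0 -9 0 8.5;0 0 -12 0 8.5;0 0 -12 0 8.5'
python3 go.py .505 .404 .2 90;python3 w.py w6 .55 .0355 .085
```

```text
t: 8.3
eef_pos: [0.5494, 0.0359, 0.0799]
ee_rot: [-180.0, -0.0, 90.1]
wrist_force: [-0.4, -0.3, 0.7]
opening: 0.0848
t: 8.8
eef_pos: [0.5532, 0.0357, 0.2054]
ee_rot: [179.4, 0.0, 90.1]
wrist_force: [1.6, 0.8, -0.3]
opening: 0.0848
t 8.8 pos [0.5532 0.0357 0.2054] rot [1.7942e+02 3.0000e-02 9.0110e+01] f [ 1.6  0.8 -0.3] open 0.0848 j6 [ -3.  10. -14.  66.   0.  87.]
shift cm [36.84 -4.75  0.47] turn [0.01  0.001 0.002]
proj [[311. 241.]]
[0.5504 0.0359] 1138 0.0009 0.084
```

View pics/w6.png

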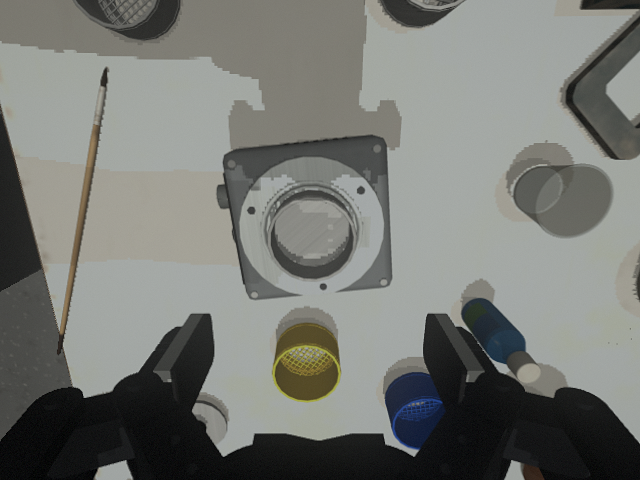

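```bash
python3 -m creep '5 -0.7 0 0 8.5;10 -1.4 0 0 8.5;15 -2 0 0 8.5;20 -2.6 0 0 8.5;25 -3.2 0 0 8.5';python3 -m creep '5 -0.7 0 0 8.5;10 -1.4 0 0 8.5;11.8 -1.6 0 0 8.5;11.8 -1.6 2 0 8.5;11.8 -1.6 2 0 8.5'; python3 -m creep '0 0 0 0 8.5;0 0 0 0 8.5'
python3 w.py w7 .505 .404 .036;python3 go.py .505 .404 .1 90
```

```text
t: 9.35
eef_pos: [0.5156, 0.2852, 0.1981]
ee_rot: [-179.8, 0.1, 90.1]
wrist_force: [1.0, 0.5, -0.3]
opening: 0.0849
t: 9.85
eef_pos: [0.4984, 0.4006, 0.1757]
ee_rot: [-179.6, 0.3, 90.2]
wrist_force: [-0.9, -0.2, -0.5]
opening: 0.0847
t: 10.05
eef_pos: [0.5012, 0.4008, 0.1801]
ee_rot: [-180.0, 0.0, 90.0]
wrist_force: [-0.2, -0.2, 0.2]
opening: 0.0847
proj [[323. 227.]]
[0.5047 0.4059] 970 0.0009 0.035
t 10.1 pos [0.5015 0.401  0.1806] rot [ 1.7997e+02 -1.0000e-02  9.0040e+01] f [0.8 0.4 0.3] open 0.0847 j6 [ 33.  20.  -4.  66.  -0. 123.]
shift cm [0.3  0.34 8.06] turn [ 0.    -0.     0.001]
```

View pics/w7.png

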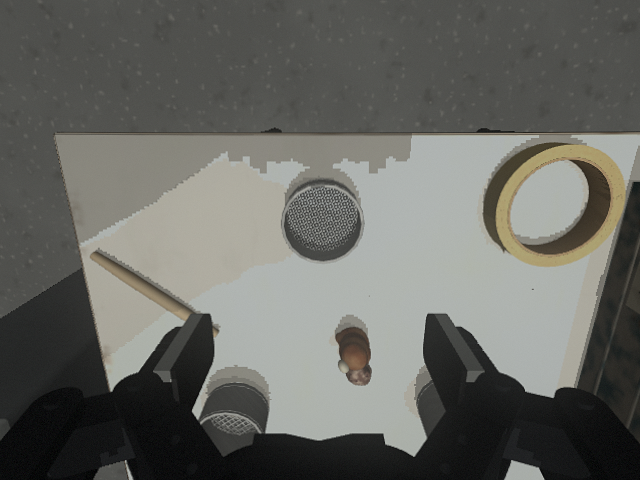

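```bash
python3 -m creep '0.5 0.3 3 0 8.5;0.5 0.3 6 0 8.5;0.5 0.3 9 0 8.5;0.5 0.3 10 0 8.5;0.5 0.3 10 0 8.5'; python3 -m creep '0 0 0 0 8.5'
python3 w.py w8 .505 .406 .036;python3 go.py .505 .406 .03 90
```

```text
t: 10.6
eef_pos: [0.5031, 0.4056, 0.0788]
ee_rot: [-179.8, 0.1, 90.1]
wrist_force: [0.2, -0.1, 0.6]
opening: 0.085
t: 10.7
eef_pos: [0.5051, 0.4071, 0.0816]
ee_rot: [179.9, -0.1, 90.1]
wrist_force: [-0.3, 1.1, -0.0]
opening: 0.0846
proj [[317. 289.]]
[0.5046 0.4063] 2205 0.0009 0.0349
t 10.75 pos [0.5055 0.4075 0.0822] rot [ 1.7983e+02 -1.1000e-01  9.0100e+01] f [-0.9  0.8 -0. ] open 0.0847 j6 [ 33.  25.  -9.  55.  -0. 123.]
shift cm [-0.16 -0.06  5.22] turn [ 0.003 -0.002  0.002]
```

```bash
python3 -m creep '-0.1 -0.1 2 0 8.5;-0.1 -0.1 4 0 8.5;-0.1 -0.1 5.1 0 8.5;-0.1 -0.1 5.1 0 8.5;-0.1 -0.1 5.1 0 8.5'
python3 -m creep '0 0 0 0 6;0 0 0 0 6;0 0 0 0 6;0 0 0 0 6;0 0 0 0 6' 40;python3 -m creep '0 0 0 0 6;0 0 0 0 6;0 0 0 0 6;0 0 0 0 6'
```

```text
t: 11.25
eef_pos: [0.5037, 0.4062, 0.0301]
ee_rot: [179.9, -0.0, 90.1]
wrist_force: [0.0, 0.3, 0.4]
opening: 0.0852
t: 11.75
eef_pos: [0.5042, 0.4066, 0.0308]
ee_rot: [179.9, -0.1, 90.1]
wrist_force: [-1.3, -1.2, 6.2]
opening: 0.0612
t: 12.15
eef_pos: [0.5042, 0.4066, 0.0308]
ee_rot: [179.9, -0.1, 90.1]
wrist_force: [-0.6, 0.1, 6.2]
opening: 0.061
```

```bash
python3 -m creep '0 0 -1 0 6;0 0 -2 0 6;0 0 -4 0 6;0 0 -7 0 6;0 0 -10 0 6' ; python3 -m creep '0 0 -3 0 6;0 0 -5 0 6;0 0 -5 0 6;0 0 -5 0 6'
python3 go.py .55 .0355 .18 90; python3 -c "
from h import *
from fit import fitc
P=cloud(snap('wrist','w9'))
for z in (.182,.184,.186): print(*[np.round(v,4) for v in fitc(P,.504,.4066,z,.03075,.003)])
"
```

```text
t: 12.65
eef_pos: [0.5023, 0.4053, 0.1299]
ee_rot: [-179.9, 0.0, 90.1]
wrist_force: [1.2, 0.2, -1.5]
opening: 0.0613
t: 13.05
eef_pos: [0.5029, 0.4057, 0.1792]
ee_rot: [180.0, -0.0, 90.1]
wrist_force: [0.2, 0.4, -1.4]
opening: 0.0613
t 13.05 pos [0.5029 0.4057 0.1792] rot [ 1.7998e+02 -2.0000e-02  9.0110e+01] f [ 0.2  0.4 -1.4] open 0.0613 j6 [ 33.  20.  -4.  66.   0. 123.]
shift cm [-37.03   4.64  -0.09] turn [ 0.    -0.     0.002]
[0.5034 0.4061] 5028 0.0021 0.183
[0.5034 0.4059] 4315 0.0023 0.1834
[0.5035 0.4057] 3058 0.0027 0.1838
```

View pics/w9.png

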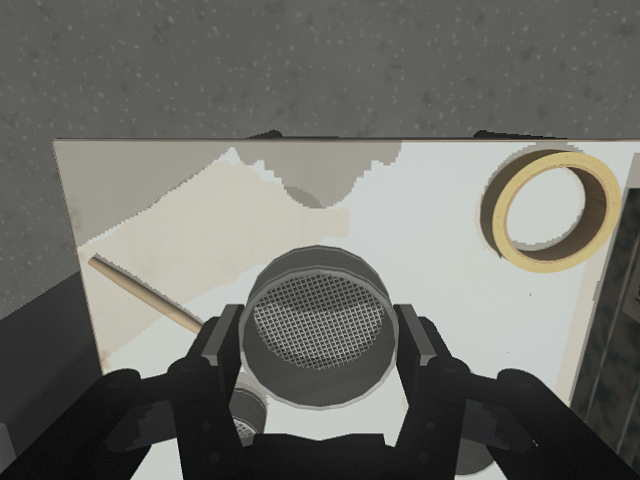

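```bash
python3 -m creep '-3 0.4 0 0 6;-7 0.9 0 0 6;-11 1.4 0 0 6;-15 1.9 0 0 6;-19 2.4 0 0 6';python3 -m creep '-4 0.5 0 0 6;-8 1 0 0 6;-12 1.5 0 0 6;-15 1.9 0 0 6;-18 2.3 0 0 6'; python3 -m creep '0 0 2 0 6;0 0 4 0 6;0 0 5 0 6;0 0 5 0 6;0 0 5 0 6'
python3 go.py .55 .0357 .1068 90
```

```text
t: 13.6
eef_pos: [0.5257, 0.2139, 0.1767]
ee_rot: [-179.8, 0.1, 90.1]
wrist_force: [0.8, -0.2, -1.2]
opening: 0.0614
t: 14.1
eef_pos: [0.5491, 0.0343, 0.1768]
ee_rot: [-179.8, -0.0, 90.1]
wrist_force: [0.2, 0.4, -0.2]
opening: 0.0614
t: 14.6
eef_pos: [0.5502, 0.0361, 0.1285]
ee_rot: [-179.9, -0.0, 90.1]
wrist_force: [0.5, -0.4, -0.2]
opening: 0.0617
t 14.6 pos [0.5502 0.0361 0.1285] rot [-179.92   -0.     90.14] f [ 0.5 -0.4 -0.2] open 0.0617 j6 [ -3.  14. -19.  57.  -0.  87.]
shift cm [-0.04 -0.02  2.17] turn [-0.001 -0.     0.002]
```

```bash
python3 -m creep '0 0 0.5 0 6;0 0 1 0 6;0 0 1.4 0 6;0 0 1.7 0 6;0 0 1.7 0 6'; python3 -m creep '0 0 0.2 0 6;0 0 0.3 0 6;0 0 0.3 0 6';python3 go.py .55 .0357 .1068 90
```

```text
t: 15.1
eef_pos: [0.5503, 0.0359, 0.1115]
ee_rot: [-179.9, -0.0, 90.1]
wrist_force: [0.5, -0.6, -1.4]
opening: 0.0612
t: 15.4
eef_pos: [0.5507, 0.0358, 0.109]
ee_rot: [-180.0, -0.0, 90.1]
wrist_force: [-0.2, 0.3, -1.0]
opening: 0.0615
t 15.4 pos [0.5507 0.0358 0.109 ] rot [-179.99   -0.     90.11] f [-0.2  0.3 -1. ] open 0.0615 j6 [ -3.  15. -21.  55.   0.  87.]
shift cm [-0.01 -0.07  0.22] turn [-0.    -0.     0.002]
```

```bash
python3 -m creep '0 0 0.1 0 6;0 0 0.2 0 6;0 0 0.2 0 6'; python3 -m creep '0 0 0.1 0 6;0 0 0.1 0 6'
```

```text
t: 15.7
eef_pos: [0.5506, 0.0358, 0.1069]
ee_rot: [-180.0, 0.0, 90.1]
wrist_force: [0.7, 0.5, -0.5]
opening: 0.0613
t: 15.9
eef_pos: [0.5507, 0.0358, 0.1068]
ee_rot: [180.0, 0.0, 90.1]
wrist_force: [-1.8, -0.6, 3.8]
opening: 0.0612
```

Contact at the expected height. Release and rise, then over the medium sieve.

```bash
python3 -m creep '0 0 0 0 7;0 0 0 0 8;0 0 0 0 8.5;0 0 0 0 8.5;0 0 0 0 8.5'; python3 -m creep '0 0 -2 0 8.5;0 0 -5 0 8.5;0 0 -9 0 8.5;0 0 -10 0 8.5;0 0 -10 0 8.5'
python3 w.py w10 .55 .0355 .112;python3 go.py .42 .206 .18 90
```

```text
t: 16.4
eef_pos: [0.5507, 0.0359, 0.106]
ee_rot: [-180.0, -0.0, 90.1]
wrist_force: [0.3, 0.1, -0.2]
opening: 0.0852
t: 16.9
eef_pos: [0.5526, 0.0358, 0.2085]
ee_rot: [179.7, 0.0, 90.1]
wrist_force: [0.1, -0.0, -0.1]
opening: 0.0848
proj [[313. 253.]]
[0.5513 0.0355] 1373 0.0009 0.111
t 16.95 pos [0.5512 0.0358 0.2065] rot [179.91   0.    90.12] f [ 0.2 -0.  -0.6] open 0.0847 j6 [ -3.  10. -14.  66.   0.  87.]
shift cm [ 17.04 -13.08   2.63] turn [0.002 0.    0.002]
```

View pics/w10.png

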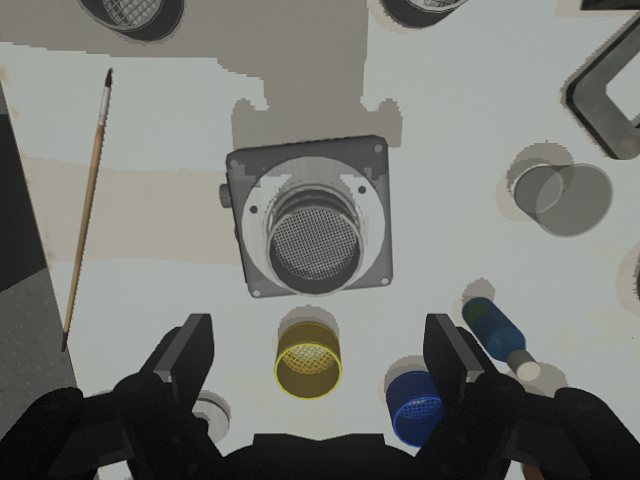

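```bash
python3 -m creep '3.6 -2.8 0 0 8.5;7.2 -5.6 0 0 8.5;10.8 -8.4 0 0 8.5;14.4 -11.2 0 0 8.5;16.6 -12.7 1 0 8.5';python3 -m creep '0 0 1 0 8.5;0 0 1 0 8.5;0 0 1 0 8.5'
python3 w.py w11 .42 .206 .048;python3 go.py .42 .206 .1 90
```

```text
t: 17.45
eef_pos: [0.4204, 0.203, 0.1946]
ee_rot: [-179.9, 0.0, 90.2]
wrist_force: [1.3, 0.4, 0.1]
opening: 0.0849
t: 17.75
eef_pos: [0.4231, 0.2008, 0.1848]
ee_rot: [-179.9, 0.1, 90.1]
wrist_force: [0.1, -0.0, -0.3]
opening: 0.0848
proj [[314. 227.]]
[0.4201 0.2068] 1024 0.0009 0.0471
t 17.8 pos [0.4238 0.2008 0.1854] rot [-1.7995e+02  4.0000e-02  9.0030e+01] f [ 0.4 -0.3  0.8] open 0.0853 j6 [ 17.   2. -25.  63.  -0. 107.]
shift cm [ 0.53 -0.37  8.54] turn [-0.001  0.001  0.001]
```

View pics/w11.png

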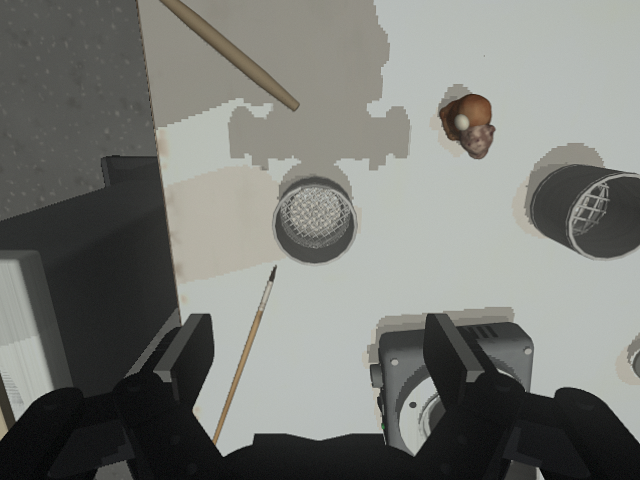

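```bash
python3 -m creep '0.6 -0.4 3 0 8.5;0.6 -0.4 6 0 8.5;0.6 -0.4 9 0 8.5;0.6 -0.4 10 0 8.5;0.6 -0.4 10 0 8.5'; python3 -m creep '0 0 0 0 8.5'
python3 w.py w12 .42 .2065 .048;python3 go.py .42 .2068 .036 90
```

```text
t: 18.3
eef_pos: [0.4187, 0.2065, 0.0849]
ee_rot: [-179.8, 0.1, 90.0]
wrist_force: [-0.7, -0.6, 0.3]
opening: 0.0848
t: 18.4
eef_pos: [0.4207, 0.2075, 0.0871]
ee_rot: [179.9, -0.0, 90.1]
wrist_force: [-0.2, -0.5, -0.6]
opening: 0.0852
proj [[316. 295.]]
[0.42   0.2072] 2356 0.0009 0.0469
t 18.45 pos [0.4211 0.2078 0.0876] rot [ 1.7984e+02 -5.0000e-02  9.0070e+01] f [ 0.2 -0.1 -0.2] open 0.0849 j6 [ 18.   8. -32.  50.  -0. 108.]
shift cm [-0.1  -0.13  5.16] turn [ 0.003 -0.001  0.001]
```

```bash
python3 -m creep '-0.1 -0.1 2 0 8.5;-0.1 -0.1 4 0 8.5;-0.1 -0.1 5.1 0 8.5;-0.1 -0.1 5.1 0 8.5;-0.1 -0.1 5.1 0 8.5'
python3 -m creep '0 0 0 0 6;0 0 0 0 6;0 0 0 0 6;0 0 0 0 6;0 0 0 0 6' 40;python3 -m creep '0 0 0 0 6;0 0 0 0 6;0 0 0 0 6;0 0 0 0 6'
```

```text
t: 18.95
eef_pos: [0.4192, 0.2069, 0.0359]
ee_rot: [179.9, -0.0, 90.1]
wrist_force: [-0.3, -0.3, 0.9]
opening: 0.0851
t: 19.45
eef_pos: [0.4197, 0.2071, 0.0363]
ee_rot: [179.9, -0.0, 90.1]
wrist_force: [-0.0, -1.3, 6.3]
opening: 0.0618
t: 19.85
eef_pos: [0.4197, 0.207, 0.0363]
ee_rot: [179.9, -0.0, 90.1]
wrist_force: [0.6, -0.3, 6.3]
opening: 0.0615
```

```bash
python3 -m creep '0 0 -1 0 6;0 0 -2 0 6;0 0 -4 0 6;0 0 -7 0 6;0 0 -10 0 6' ; python3 -m creep '0 0 -3 0 6;0 0 -6 0 6;0 0 -6.5 0 6;0 0 -6.5 0 6;0 0 -6.5 0 6'
python3 go.py .5508 .0355 .2 90; python3 -c "
from h import *
from fit import fitc
P=cloud(snap('wrist','w13'))
for z in (.211,.213): print(*[np.round(v,4) for v in fitc(P,.4195,.207,z,.03075,.003)])
"
```

```text
t: 20.35
eef_pos: [0.4175, 0.2063, 0.1361]
ee_rot: [-179.9, 0.0, 90.1]
wrist_force: [0.8, -0.8, -1.6]
opening: 0.0615
t: 20.85
eef_pos: [0.4172, 0.2062, 0.1988]
ee_rot: [-179.9, 0.0, 90.1]
wrist_force: [-0.8, 0.4, -2.2]
opening: 0.0618
t 20.85 pos [0.4172 0.2062 0.1988] rot [-1.7987e+02  4.0000e-02  9.0120e+01] f [-0.8  0.4 -2.2] open 0.0618 j6 [ 18.   1. -24.  64.   0. 108.]
shift cm [-17.1   13.32  -0.14] turn [-0.002  0.001  0.002]
[0.4179 0.2066] 4228 0.0025 0.2096
[0.4181 0.2072] 1661 0.0038 0.2109
```

View pics/w13.png

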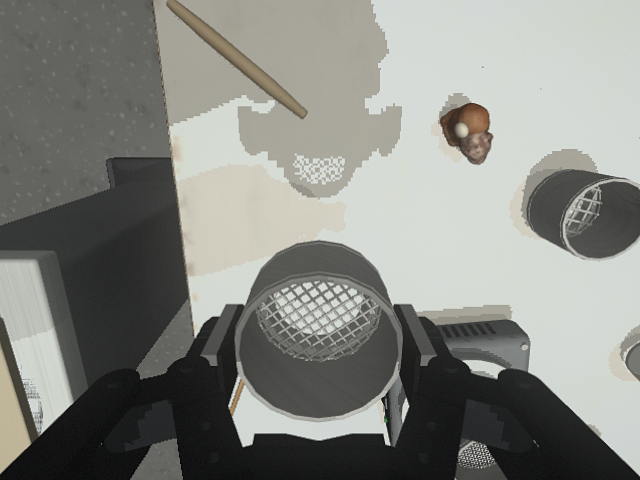

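```bash
python3 -m creep '-2.5 2 0 0 6;-5 4 0 0 6;-8 6.2 0 0 6;-11 8.6 0 0 6;-14 11 0 0 6';python3 -m creep '-2 1.5 0 0 6;-3.1 2.3 0 0 6;-3.1 2.3 2 0 6;-3.1 2.3 3.5 0 6;-3.1 2.3 3.5 0 6'; python3 -m creep '0 0 0 0 6;0 0 0 0 6'
python3 go.py .5504 .0353 .1393 90
```

```text
t: 21.4
eef_pos: [0.528, 0.0656, 0.1979]
ee_rot: [-179.8, -0.0, 90.1]
wrist_force: [0.5, -0.0, -1.4]
opening: 0.0616
t: 21.9
eef_pos: [0.5482, 0.0364, 0.1613]
ee_rot: [-179.5, -0.0, 90.1]
wrist_force: [-0.8, 0.3, -1.2]
opening: 0.0613
t: 22.1
eef_pos: [0.5519, 0.0362, 0.1656]
ee_rot: [180.0, -0.0, 90.1]
wrist_force: [0.5, 0.2, -2.2]
opening: 0.0614
t 22.1 pos [0.5519 0.0362 0.1656] rot [179.96  -0.    90.15] f [ 0.5  0.2 -2.2] open 0.0614 j6 [ -3.  12. -17.  61.   0.  87.]
shift cm [-0.09 -0.15  2.63] turn [ 0.001 -0.     0.003]
```

```bash
python3 -m creep '-0.1 -0.1 0.6 0 6;-0.1 -0.1 1.2 0 6;-0.1 -0.1 1.8 0 6;-0.1 -0.1 2.2 0 6;-0.1 -0.1 2.2 0 6'; python3 -m creep '0 0 0.2 0 6;0 0 0.2 0 6;0 0 0.2 0 6';python3 go.py .5504 .0353 .1393 90
```

```text
t: 22.6
eef_pos: [0.5499, 0.0349, 0.142]
ee_rot: [-179.9, -0.0, 90.1]
wrist_force: [-0.7, -0.0, -1.2]
opening: 0.0614
t: 22.9
eef_pos: [0.5509, 0.0348, 0.1412]
ee_rot: [180.0, -0.0, 90.1]
wrist_force: [1.0, 0.6, -1.3]
opening: 0.0618
t 22.9 pos [0.5509 0.0348 0.1412] rot [179.99  -0.    90.11] f [ 1.   0.6 -1.3] open 0.0618 j6 [ -3.  13. -19.  59.   0.  87.]
shift cm [ 0.05 -0.05  0.19] turn [ 0.    -0.     0.002]
```

```bash
python3 -m creep '0 0 0.1 0 6;0 0 0.2 0 6;0 0 0.2 0 6'; python3 -m creep '0 0 0.1 0 6;0 0 0.1 0 6'
```

```text
t: 23.2
eef_pos: [0.5509, 0.0348, 0.1394]
ee_rot: [180.0, 0.0, 90.1]
wrist_force: [-0.4, 0.6, -0.5]
opening: 0.0614
t: 23.4
eef_pos: [0.551, 0.0348, 0.1393]
ee_rot: [180.0, 0.0, 90.1]
wrist_force: [-2.8, -0.1, 5.7]
opening: 0.0613
```

```bash
python3 -m creep '0 0 0 0 7;0 0 0 0 8;0 0 0 0 8.5;0 0 0 0 8.5;0 0 0 0 8.5'; python3 -m creep '0 0 -2 0 8.5;0 0 -5 0 8.5;0 0 -8 0 8.5;0 0 -8 0 8.5;0 0 -8 0 8.5'
python3 w.py w14 .551 .0353 .151;python3 go.py .6305 .2155 .2 90
```

```text
t: 23.9
eef_pos: [0.5506, 0.0348, 0.1379]
ee_rot: [-180.0, -0.0, 90.1]
wrist_force: [0.4, 0.1, -0.4]
opening: 0.0849
t: 24.4
eef_pos: [0.5513, 0.0348, 0.2188]
ee_rot: [179.9, 0.0, 90.1]
wrist_force: [0.4, 0.0, 0.1]
opening: 0.0851
proj [[317. 270.]]
[0.5515 0.0349] 1777 0.0009 0.15
t 24.45 pos [0.5504 0.0349 0.2176] rot [-179.97   -0.     90.11] f [-0.3 -0.1 -0.1] open 0.0849 j6 [ -3.   9. -13.  68.   0.  87.]
shift cm [18.05  8.05  1.75] turn [-0.001 -0.     0.002]
```

View pics/w14.png

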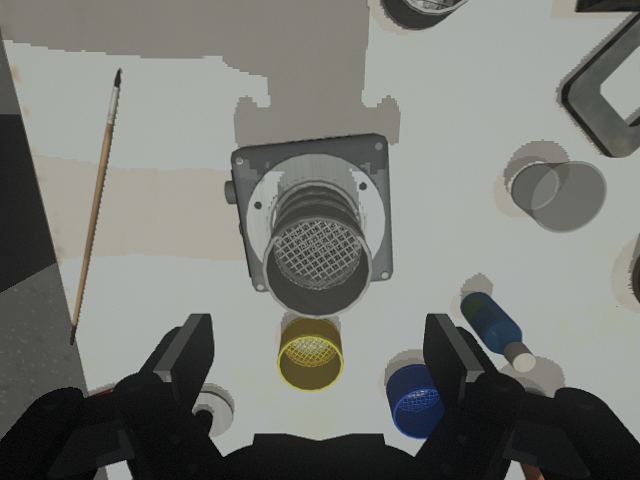

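Medium seated (rim 0.150, expected 0.151 with the usual −1 mm). On to the coarse sieve.

```bash
python3 -m creep '4 1.8 0 0 8.5;8 3.6 0 0 8.5;12 5.4 0 0 8.5;16 7.2 0 0 8.5;17.6 7.7 1 0 8.5';python3 -m creep '0 0 1 0 8.5;0 0 1 0 8.5;0 0 1 0 8.5'
python3 w.py w15 .6305 .2155 .06;python3 go.py .6305 .2155 .1 90
```

```text
t: 24.95
eef_pos: [0.6287, 0.2144, 0.2071]
ee_rot: [179.9, -0.1, 90.3]
wrist_force: [1.3, -0.5, -0.1]
opening: 0.085
t: 25.25
eef_pos: [0.6259, 0.2095, 0.1965]
ee_rot: [-179.8, 0.1, 90.0]
wrist_force: [-0.3, 0.6, -0.0]
opening: 0.0851
proj [[325. 226.]]
[0.6311 0.2164] 1016 0.0009 0.0591
t 25.3 pos [0.6265 0.2095 0.1975] rot [-1.799e+02  4.000e-02  9.003e+01] f [ 0.5 -0.4  0.1] open 0.085 j6 [ 13.  21.  -0.  69.  -0. 103.]
shift cm [0.61 0.42 9.74] turn [-0.002  0.001  0.   ]
```

View pics/w15.png

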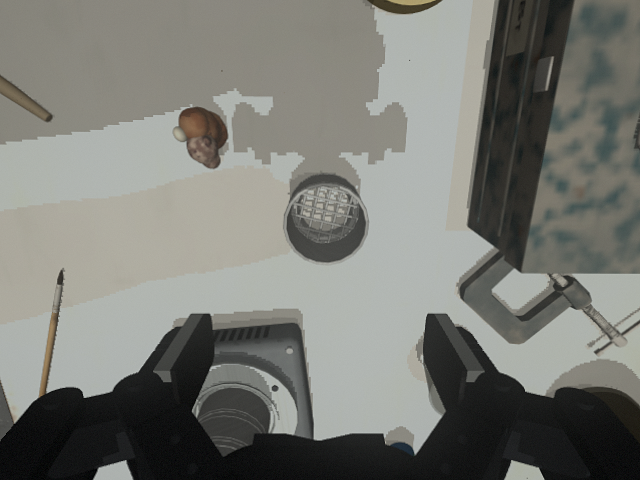

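```bash
python3 - <<'E'
from h import *
P=cloud(load('w15')).reshape(-1,3)
m=(P[:,2]>.015)&(P[:,2]<.13)&(P[:,0]>.67)&(P[:,0]<.8)&(P[:,1]>.15)&(P[:,1]<.3)
Q=P[m]; print(m.sum(),Q.min(0),Q.max(0))
E
python3 -m creep '0.7 0.45 3 0 8.5;0.7 0.45 6 0 8.5;0.7 0.45 9 0 8.5;0.7 0.45 10 0 8.5;0.7 0.45 10 0 8.5'; python3 -m creep '0 0 0 0 8.5'
python3 w.py w16 .631 .2164 .06;python3 go.py .631 .2164 .048 90
```

```text
20869 [0.75656141 0.15007956 0.01500026] [0.79999609 0.29999657 0.1028211 ]
t: 25.8
eef_pos: [0.6304, 0.2167, 0.0967]
ee_rot: [-179.8, 0.1, 90.0]
wrist_force: [-1.0, 0.6, 0.3]
opening: 0.0851
t: 25.9
eef_pos: [0.6328, 0.2177, 0.0997]
ee_rot: [179.9, -0.0, 90.1]
wrist_force: [0.7, 0.6, 0.2]
opening: 0.0846
proj [[314. 295.]]
[0.6312 0.2168] 2339 0.0009 0.0589
t 25.95 pos [0.6334 0.218  0.1003] rot [ 1.798e+02 -5.000e-02  9.008e+01] f [-0.7  0.5 -0.7] open 0.0847 j6 [ 13.  26.  -5.  58.  -0. 103.]
shift cm [-0.16 -0.26  5.23] turn [ 0.003 -0.001  0.001]
```

```bash
python3 -m creep '-0.1 -0.2 2 0 8.5;-0.1 -0.2 4 0 8.5;-0.1 -0.2 5.2 0 8.5;-0.1 -0.2 5.2 0 8.5;-0.1 -0.2 5.2 0 8.5'
python3 -m creep '0 0 0 0 6;0 0 0 0 6;0 0 0 0 6;0 0 0 0 6;0 0 0 0 6' 40;python3 -m creep '0 0 0 0 6;0 0 0 0 6;0 0 0 0 6;0 0 0 0 6'
```

```text
t: 26.45
eef_pos: [0.6306, 0.2172, 0.0471]
ee_rot: [179.9, -0.0, 90.1]
wrist_force: [-0.2, -0.2, 0.2]
opening: 0.0852
t: 26.95
eef_pos: [0.6312, 0.2174, 0.0481]
ee_rot: [179.8, -0.0, 90.1]
wrist_force: [-1.1, 0.6, 5.7]
opening: 0.0634
t: 27.35
eef_pos: [0.6312, 0.2174, 0.0481]
ee_rot: [179.8, -0.0, 90.1]
wrist_force: [-0.7, 0.7, 6.4]
opening: 0.0637
```

```bash
python3 -m creep '0 0 -1 0 6;0 0 -2 0 6;0 0 -4 0 6;0 0 -7 0 6;0 0 -10 0 6' ; python3 -m creep '0 0 -3 0 6;0 0 -6 0 6;0 0 -8.5 0 6;0 0 -9 0 6;0 0 -9 0 6'
python3 go.py .5512 .035 .238 90; python3 -c "
from h import *
from fit import fitc
P=cloud(snap('wrist','w17'))
for z in (.248,.250): print(*[np.round(v,4) for v in fitc(P,.630,.217,z,.03075,.003)])
"
```

```text
t: 27.85
eef_pos: [0.6291, 0.2168, 0.1468]
ee_rot: [-179.9, 0.0, 90.1]
wrist_force: [0.8, 0.8, -2.1]
opening: 0.0632
t: 28.35
eef_pos: [0.6304, 0.2172, 0.2373]
ee_rot: [179.9, -0.0, 90.1]
wrist_force: [-0.0, 0.1, -2.8]
opening: 0.0633
t 28.35 pos [0.6304 0.2172 0.2373] rot [ 1.7986e+02 -3.0000e-02  9.0120e+01] f [-0.   0.1 -2.8] open 0.0633 j6 [ 13.  20.   3.  73.   0. 103.]
shift cm [-18.2   -7.96  -0.1 ] turn [ 0.002 -0.001  0.002]
[0.6309 0.217 ] 5261 0.0021 0.2479
[0.6308 0.2168] 4183 0.0025 0.2483
```

View pics/w17.png

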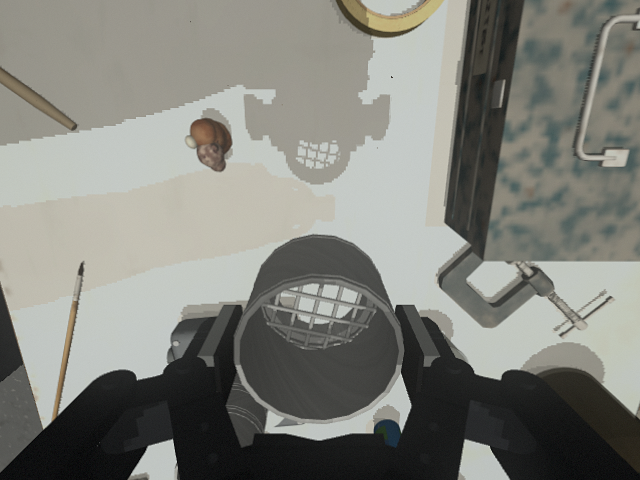

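```bash
python3 -m creep '-3 -1.3 0 0 6;-6 -2.6 0 0 6;-9 -3.9 0 0 6;-12 -5.2 0 0 6;-15 -6.6 0 0 6';python3 -m creep '-2 -0.8 0 0 6;-3.2 -1.4 0 0 6;-3.2 -1.4 1 0 6;-3.2 -1.4 2 0 6;-3.2 -1.4 2 0 6'; python3 -m creep '0 0 0 0 6;0 0 0 0 6'
python3 go.py .5508 .0350 .190 90
```

```text
t: 28.9
eef_pos: [0.562, 0.0658, 0.2333]
ee_rot: [-179.7, 0.0, 90.1]
wrist_force: [1.1, -0.3, -1.8]
opening: 0.0639
t: 29.4
eef_pos: [0.5487, 0.0357, 0.2131]
ee_rot: [-179.7, -0.0, 90.2]
wrist_force: [0.2, 0.8, -2.4]
opening: 0.0632
t: 29.6
eef_pos: [0.5506, 0.0355, 0.216]
ee_rot: [180.0, -0.0, 90.2]
wrist_force: [0.6, -0.7, -2.3]
opening: 0.0632
t 29.6 pos [0.5506 0.0355 0.216 ] rot [ 1.7999e+02 -1.0000e-02  9.0180e+01] f [ 0.6 -0.7 -2.3] open 0.0632 j6 [ -3.   9. -13.  67.   0.  87.]
shift cm [-0.05  0.02  2.6 ] turn [ 0.    -0.     0.003]
```

```bash
python3 -m creep '0 0 0.6 0 6;0 0 1.2 0 6;0 0 1.8 0 6;0 0 2.2 0 6;0 0 2.2 0 6'; python3 -m creep '0 0 0.1 0 6;0 0 0.1 0 6;0 0 0.1 0 6';python3 go.py .5508 .0350 .190 90
```

```text
t: 30.1
eef_pos: [0.5494, 0.0349, 0.193]
ee_rot: [-179.9, -0.0, 90.1]
wrist_force: [0.7, 0.0, -2.0]
opening: 0.0634
t: 30.4
eef_pos: [0.5504, 0.0348, 0.1933]
ee_rot: [180.0, 0.0, 90.1]
wrist_force: [-0.0, -0.8, -2.4]
opening: 0.0632
t 30.4 pos [0.5504 0.0348 0.1933] rot [179.97   0.    90.11] f [-0.  -0.8 -2.4] open 0.0632 j6 [ -3.  10. -15.  65.   0.  87.]
shift cm [0.02 0.04 0.33] turn [0.001 0.    0.002]
```

```bash
python3 -m creep '0 0 0.1 0 6;0 0 0.2 0 6;0 0 0.3 0 6;0 0 0.3 0 6'; python3 -m creep '0 0 0.1 0 6;0 0 0.1 0 6'
```

```text
t: 30.8
eef_pos: [0.5503, 0.0348, 0.1902]
ee_rot: [180.0, 0.0, 90.1]
wrist_force: [0.5, 0.7, -1.0]
opening: 0.0632
t: 31.0
eef_pos: [0.5505, 0.0348, 0.19]
ee_rot: [179.9, 0.0, 90.1]
wrist_force: [-2.3, -0.1, 4.4]
opening: 0.0633
```

```bash
python3 -m creep '0 0 0 0 7;0 0 0 0 8;0 0 0 0 8.5;0 0 0 0 8.5;0 0 0 0 8.5'; python3 -m creep '0 0 -2 0 8.5;0 0 -4 0 8.5;0 0 -6 0 8.5;0 0 -6 0 8.5;0 0 -6 0 8.5'
python3 w.py w18 .551 .035 .202;python3 go.py .424 -.2025 .2 90
```

```text
t: 31.5
eef_pos: [0.5502, 0.0349, 0.1889]
ee_rot: [-180.0, -0.0, 90.1]
wrist_force: [0.7, -0.1, 1.0]
opening: 0.0854
t: 32.0
eef_pos: [0.5504, 0.0349, 0.2491]
ee_rot: [180.0, 0.0, 90.1]
wrist_force: [-0.9, -0.8, -0.1]
opening: 0.0849
proj [[319. 286.]]
[0.5509 0.0342] 2179 0.0009 0.2009
t 32.05 pos [0.5498 0.0349 0.2482] rot [-179.94   -0.     90.12] f [-0.5 -0.1 -0.6] open 0.085 j6 [ -3.   8. -11.  71.  -0.  87.]
shift cm [-23.71 -12.62   4.83] turn [-0.001 -0.     0.002]
```

View pics/w18.png

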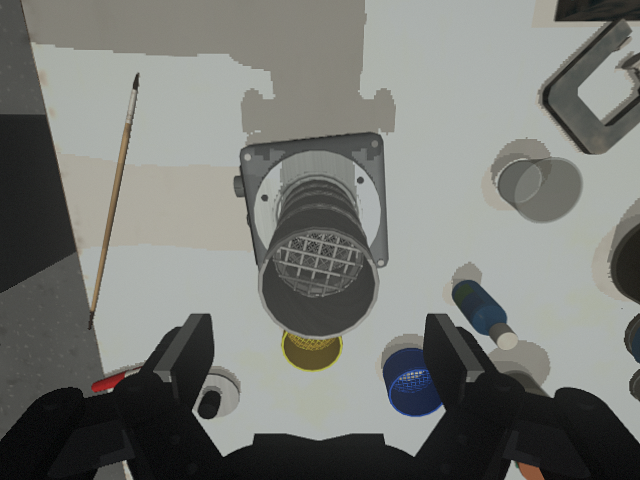

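```bash
python3 -m creep '-4 -2.1 0 0 8.5;-8 -4.2 0 0 8.5;-12 -6.3 0 0 8.5;-16 -8.4 0 0 8.5;-20 -10.5 0 0 8.5';python3 -m creep '-4.4 -2.1 1 0 8.5;-4.4 -2.1 5 0 8.5;-4.4 -2.1 7 0 8.5;-4.4 -2.1 7 0 8.5;-4.4 -2.1 7 0 8.5'
python3 go.py .424 -.2025 .1 90;python3 -c "
from h import *
S=snap('wrist','w19');P=cloud(S).reshape(-1,3)
m=(abs(P[:,2]-.037)<.003)&(np.hypot(P[:,0]-.424,P[:,1]+.2025)<.02);A=P[m];print(m.sum(),A.mean(0),np.median(A,0),np.ptp(A,axis=0),cv2.minEnclosingCircle(A[:,:2].astype(np.float32)))
m=(abs(P[:,2]-.012)<.003)&(np.hypot(P[:,0]-.424,P[:,1]+.2025)<.036);A=P[m];print(m.sum(),np.median(A,0),np.ptp(A,axis=0),cv2.minEnclosingCircle(A[:,:2].astype(np.float32)))
"
```

```text
t: 32.55
eef_pos: [0.4437, -0.1662, 0.2475]
ee_rot: [-179.9, -0.1, 90.1]
wrist_force: [0.0, -0.6, 0.1]
opening: 0.0851
t: 33.05
eef_pos: [0.424, -0.2089, 0.1782]
ee_rot: [-179.9, -0.1, 90.1]
wrist_force: [0.7, 0.5, 0.1]
opening: 0.0849
t 33.05 pos [ 0.424  -0.2089  0.1782] rot [-1.7988e+02 -8.0000e-02  9.0120e+01] f [0.7 0.5 0.1] open 0.0849 j6 [-34.   3. -25.  62.   0.  56.]
shift cm [0.62 0.02 7.82] turn [-0.002 -0.001  0.002]
664 [ 0.42408085 -0.20160134  0.0362531 ] [ 0.42388977 -0.20146542  0.03629626] [0.02211704 0.022349   0.00416827] ((0.42409831285476685, -0.2019457370042801), 0.011586364358663559)
3766 [ 0.42383785 -0.19773935  0.01234479] [0.06335309 0.06365992 0.00544247] ((0.4238491952419281, -0.2020905613899231), 0.0320737399160862)
```

View pics/w19.png

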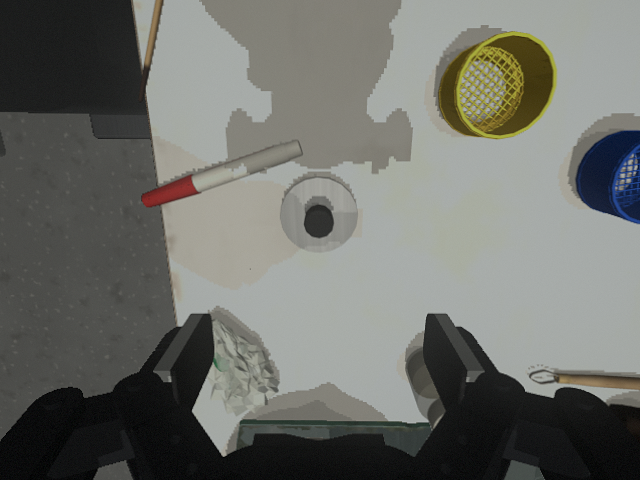

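```bash
python3 -m creep '0.6 0 3 0 4;0.7 0 6 0 4;0.7 0 9 0 4;0.7 0 9 0 4;0.7 0 9 0 4'; python3 go.py .4241 -.2019 .034 90;python3 -c "
from h import *
from plant import ctrl
S=snap('wrist','w20');P=cloud(S); z=P[...,2]; np.set_printoptions(linewidth=200)
o=ctrl.get_obs(); print(o['eef_pos'],o['opening'])
x=P[...,0];y=P[...,1]
for s in (-1,1):
    m=(abs(y-o['eef_pos'][1])<.012)&(s*(x-o['eef_pos'][0])>.012)&(s*(x-o['eef_pos'][0])<.04)&(z>.045)
    v,u=np.nonzero(m); print(m.sum(),z[m].min() if m.any() else None, u.min(),u.max(),v.min(),v.max())
"
```

```text
t: 33.6
eef_pos: [0.4255, -0.2025, 0.0902]
ee_rot: [180.0, 0.0, 90.2]
wrist_force: [0.6, -0.4, 0.3]
opening: 0.0396
t 33.6 pos [ 0.4255 -0.2025  0.0902] rot [1.7996e+02 3.0000e-02 9.0160e+01] f [ 0.6 -0.4  0.3] open 0.0396 j6 [-33.   8. -31.  50.  -0.  57.]
shift cm [ 0.06 -0.15  5.62] turn [0.001 0.001 0.003]
[ 0.42631603 -0.20311412  0.0909613 ] 0.040129266033683546
3319 0.0762490068997673 178 272 300 479
3566 0.0767708144960904 365 464 300 479
```

View pics/w20.png

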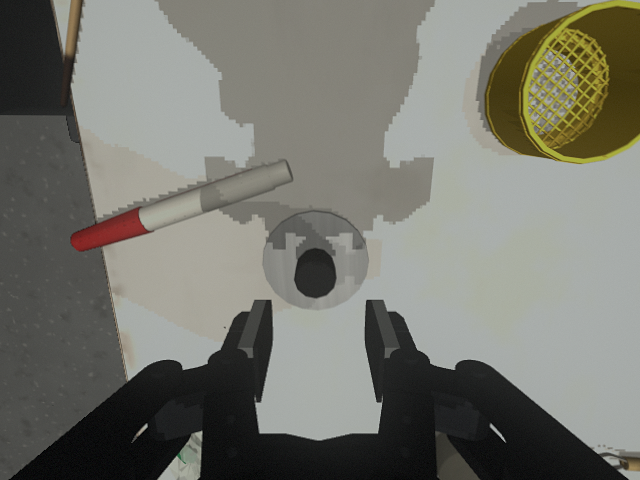

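```bash
python3 -m creep '0.1 -0.2 2 0 4;0.1 -0.2 4 0 4;0.1 -0.2 5.2 0 4;0.1 -0.2 5.7 0 4;0.1 -0.2 5.7 0 4'; python3 -m creep '0 0 0 0 4;0 0 0 0 4'
```

```text
t: 34.15
eef_pos: [0.4231, -0.2017, 0.0325]
ee_rot: [180.0, 0.0, 90.1]
wrist_force: [0.6, -0.5, -0.2]
opening: 0.0399
t: 34.35
eef_pos: [0.4235, -0.2019, 0.033]
ee_rot: [179.9, 0.1, 90.1]
wrist_force: [-1.2, -0.1, -0.7]
opening: 0.0401
```

```bash
python3 -m creep '0 0 0 0 3;0 0 0 0 2.5;0 0 0 0 2;0 0 0 0 2;0 0 0 0 2' 40; python3 -m creep '0 0 0 0 2;0 0 0 0 2;0 0 0 0 2'
```

```text
t: 34.85
eef_pos: [0.423, -0.2016, 0.0326]
ee_rot: [180.0, 0.0, 90.1]
wrist_force: [-0.9, -0.4, 4.9]
opening: 0.0212
t: 35.15
eef_pos: [0.423, -0.2016, 0.0326]
ee_rot: [180.0, 0.0, 90.1]
wrist_force: [-0.5, 0.4, 5.2]
opening: 0.021
```

```bash
python3 -m creep '0 0 -1 0 2;0 0 -2 0 2;0 0 -4 0 2;0 0 -7 0 2;0 0 -10 0 2' ; python3 -m creep '0 0 -3 0 2;0 0 -6 0 2;0 0 -9 0 2;0 0 -12 0 2;0 0 -14 0 2'; python3 -m creep '0 0 -2 0 2;0 0 -2 0 2;0 0 -2 0 2'
python3 go.py .5505 .0345 .29 90; python3 -c "
from h import *
from plant import ctrl
S=snap('wrist','w21');P=cloud(S).reshape(-1,3); o=ctrl.get_obs();e=o['eef_pos'];print(e)
zd=e[2]-.033+.013
for dz in (-.001,0):
  m=(abs(P[:,2]-zd-dz)<.0025)&(np.hypot(P[:,0]-e[0],P[:,1]-e[1])<.04);A=P[m];print(m.sum(),np.ptp(A,axis=0),cv2.minEnclosingCircle(A[:,:2].astype(np.float32)))
  # tilt
  c=np.linalg.lstsq(np.c_[A[:,:2]-e[:2],np.ones(len(A))],A[:,2],rcond=None)[0];print(c)
"
```

```text
t: 35.65
eef_pos: [0.4221, -0.2011, 0.1332]
ee_rot: [-180.0, -0.0, 90.1]
wrist_force: [0.1, -1.3, -1.2]
opening: 0.0214
t: 36.15
eef_pos: [0.4232, -0.2017, 0.2751]
ee_rot: [179.8, 0.1, 90.1]
wrist_force: [0.9, -0.4, -1.6]
opening: 0.0215
t: 36.45
eef_pos: [0.4226, -0.2014, 0.2922]
ee_rot: [180.0, 0.0, 90.1]
wrist_force: [0.1, -0.7, -1.7]
opening: 0.0209
t 36.45 pos [ 0.4226 -0.2014  0.2922] rot [1.7996e+02 3.0000e-02 9.0110e+01] f [ 0.1 -0.7 -1.7] open 0.0209 j6 [-33.  -2. -16.  76.   0.  56.]
shift cm [23.56 12.83  0.22] turn [0.001 0.    0.002]
[ 0.42209741 -0.20102088  0.29121604]
6436 [0.06306312 0.06369306 0.00489506] ((0.42319637537002563, -0.20170816779136658), 0.032328858971595764)
[ 0.00074624 -0.00427072  0.27170815]
6952 [0.06306312 0.06369306 0.00499249] ((0.42319637537002563, -0.20170816779136658), 0.032328858971595764)
[ 0.00063251 -0.00368445  0.27181141]
```

View pics/w21.png

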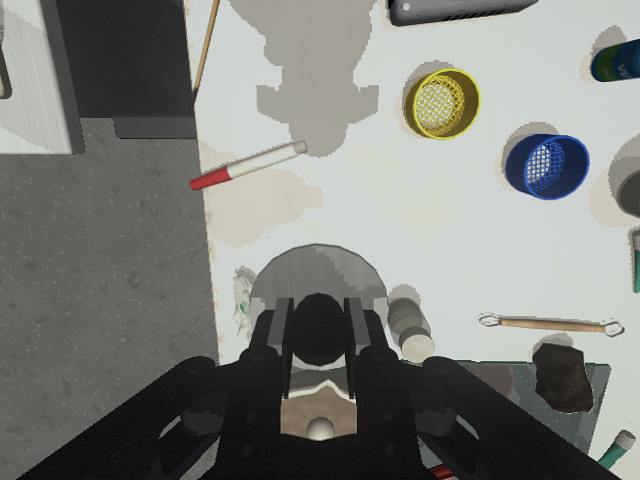

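```bash
python3 -m creep '2.5 1.4 0 0 2;5.5 3 0 0 2;8.5 4.7 0 0 2;11.5 6.3 0 0 2;14.5 7.9 0 0 2';python3 -m creep '3 1.6 0 0 2;6 3.3 0 0 2;8 4.3 0 0 2;9.1 4.95 1 0 2;9.1 4.95 2 0 2'; python3 -m creep '0 0 1.5 0 2;0 0 1.5 0 2;0 0 1.5 0 2'
python3 go.py .5505 .0347 .2256 90
```

```text
t: 37.0
eef_pos: [0.5008, -0.0548, 0.2901]
ee_rot: [-179.8, -0.0, 90.1]
wrist_force: [0.3, -0.2, -0.7]
opening: 0.0216
t: 37.5
eef_pos: [0.5505, 0.0358, 0.2699]
ee_rot: [-179.9, -0.0, 90.2]
wrist_force: [-0.2, -0.4, -0.4]
opening: 0.0213
t: 37.8
eef_pos: [0.5494, 0.034, 0.2558]
ee_rot: [-179.8, 0.0, 90.0]
wrist_force: [-0.5, -0.5, -0.4]
opening: 0.021
t 37.8 pos [0.5494 0.034  0.2558] rot [-1.7983e+02  1.0000e-02  9.0040e+01] f [-0.5 -0.5 -0.4] open 0.021 j6 [ -3.   8. -10.  72.  -0.  87.]
shift cm [0.07 0.12 3.02] turn [-0.003  0.     0.001]
```

```bash
python3 -m creep '0.05 0 0.5 0 2;0.05 0 1 0 2;0.05 0 1.6 0 2;0.05 0 2.2 0 2;0.05 0 2.2 0 2'; python3 -m creep '0 0 0.2 0 2;0 0 0.2 0 2;0 0 0.2 0 2';python3 go.py .5505 .0347 .2256 90
```

```text
t: 38.3
eef_pos: [0.5499, 0.0354, 0.2338]
ee_rot: [-179.9, -0.0, 90.1]
wrist_force: [-0.6, -1.4, -1.2]
opening: 0.0215
t: 38.6
eef_pos: [0.5509, 0.0354, 0.2332]
ee_rot: [180.0, 0.0, 90.1]
wrist_force: [0.4, 0.1, -0.9]
opening: 0.0214
t 38.6 pos [0.5509 0.0354 0.2332] rot [179.98   0.    90.12] f [ 0.4  0.1 -0.9] open 0.0214 j6 [ -3.   9. -12.  69.  -0.  87.]
shift cm [-0.07 -0.04  0.76] turn [0.    0.    0.002]
```

```bash
python3 -m creep '-0.05 0 0.2 0 2;-0.05 0 0.4 0 2;-0.05 0 0.6 0 2;-0.05 0 0.6 0 2;-0.05 0 0.6 0 2'; python3 -m creep '0 0 0.1 0 2;0 0 0.15 0 2;0 0 0.15 0 2'
```

```text
t: 39.1
eef_pos: [0.5506, 0.0349, 0.2269]
ee_rot: [-180.0, -0.0, 90.1]
wrist_force: [0.0, 0.6, -0.2]
opening: 0.0214
t: 39.4
eef_pos: [0.5508, 0.0349, 0.2256]
ee_rot: [180.0, 0.0, 90.1]
wrist_force: [0.9, -0.2, -0.4]
opening: 0.0216
```

```bash
python3 -m creep '0 0 0.1 0 2;0 0 0.1 0 2;0 0 0.1 0 2'
```

```text
t: 39.7
eef_pos: [0.551, 0.0348, 0.2255]
ee_rot: [179.9, 0.0, 90.1]
wrist_force: [-1.4, 0.2, 5.9]
opening: 0.0211
```

Seated. Release, rise straight up, then step aside to check.

```bash
python3 -m creep '0 0 0 0 3;0 0 0 0 4;0 0 0 0 5;0 0 0 0 5;0 0 0 0 5'; python3 -m creep '0 0 -1 0 5;0 0 -3 0 5;0 0 -6 0 5;0 0 -8 0 5;0 0 -8 0 5';python3 -m creep '-2 0 0 0 5;-4 0 0 0 5;-6 0 0 0 5;-6 0 0 0 5;-6 0 0 0 5'
python3 -c "
from h import *
S=snap('wrist','w22');P=cloud(S).reshape(-1,3)
m=(abs(P[:,2]-.205)<.004)&(np.hypot(P[:,0]-.551,P[:,1]-.035)<.04);A=P[m];print(m.sum(),np.median(A,0),np.ptp(A,axis=0),cv2.minEnclosingCircle(A[:,:2].astype(np.float32)))
m=(abs(P[:,2]-.230)<.004)&(np.hypot(P[:,0]-.551,P[:,1]-.035)<.03);A=P[m];print(m.sum(),np.median(A,0),np.ptp(A,axis=0))
for n in('scene','side'):
    S=snap(n,n+'1'); p=cv2.imread(f'pics/{n}1.png'); c=proj(S,[[.551,.035,.14]])[0].astype(int); print(c)
    q=p[c[1]-90:c[1]+90,c[0]-120:c[0]+120]; cv2.imwrite(f'pics/{n}1z.png',cv2.resize(q,(800,600),interpolation=cv2.INTER_CUBIC))
"
```

```text
t: 40.2
eef_pos: [0.5506, 0.0348, 0.2243]
ee_rot: [-180.0, -0.0, 90.1]
wrist_force: [-0.0, -0.0, 0.1]
opening: 0.05
t: 40.7
eef_pos: [0.553, 0.0348, 0.3091]
ee_rot: [179.5, 0.0, 90.1]
wrist_force: [-0.2, 0.7, 0.5]
opening: 0.0498
t: 41.2
eef_pos: [0.5505, -0.0251, 0.304]
ee_rot: [-179.9, -0.0, 90.1]
wrist_force: [-0.1, -0.1, -0.3]
opening: 0.0502
7513 [0.55174978 0.03831777 0.20518211] [0.06351427 0.06390615 0.00714188] ((0.5515159964561462, 0.034232500940561295), 0.03248973935842514)
1410 [0.5517048  0.03493124 0.22915117] [0.0227732  0.02312602 0.00526187]
[326 201]
[305 195]
```

View pics/side1z.png

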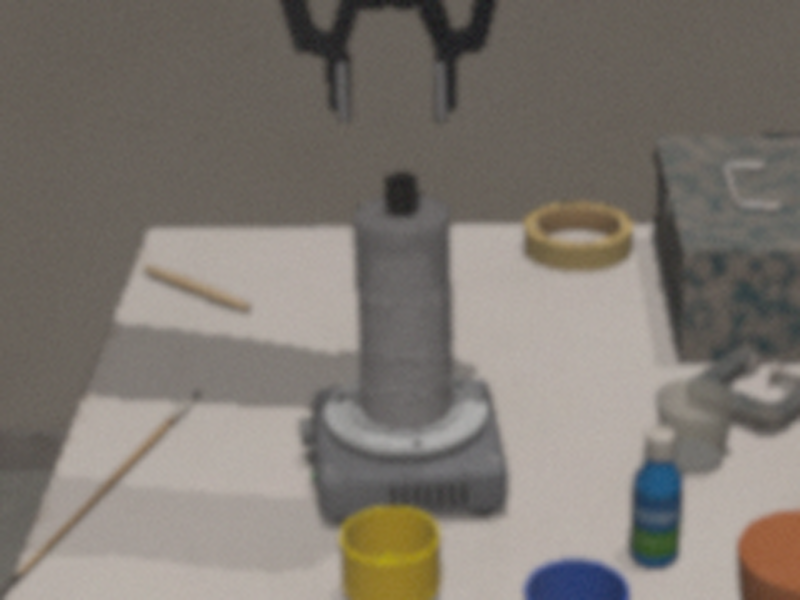

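View pics/scene1z.png

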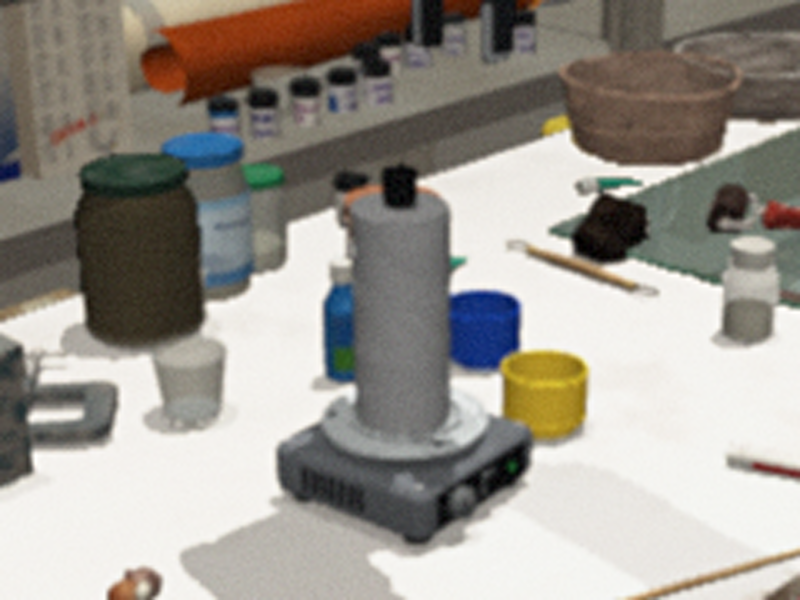

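View pics/w22.png

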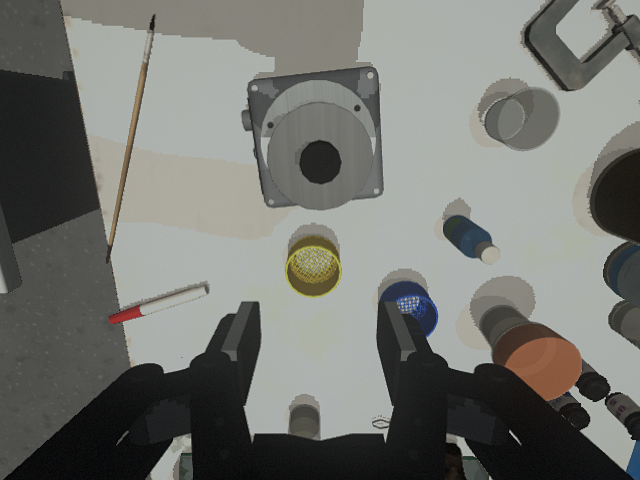

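The stack is straight and closed up in both fixed views, with the knob top measured at 0.229 m against the 0.230 m expected. The gripper is clear of it, and the whistle, jar and bottle are standing. I'm handing in.

```bash
python3 -m creep '0 0 0 0 5;0 0 0 0 5;0 0 0 0 5'; python3 -c "
from plant import ctrl
print(ctrl.job_done())"
```

```text
t: 41.65
eef_pos: [0.5508, -0.0248, 0.3046]
ee_rot: [180.0, -0.0, 90.1]
wrist_force: [0.2, 0.5, -0.5]
opening: 0.0499
the job is handed in; nothing more can be done
None
```

The shaker is set up and handed in at about 42 s of the 136 s allowed. The pan stands in the ring, with the fine, medium and coarse sieves nested on it in that order and the cover on top.

- **Set-down:** I lowered each part in small steps until the wrist showed light contact (4 to 6.5 N) at the computed seated height, then released it.
- **Seating:** After each release the wrist camera measured the rim about 1 mm low: 84.0, 111.0, 150.0 and 200.9 mm against 85, 112, 151 and 202 expected. The knob top read 229.2 mm against 230. Rims still on the bench read low by about the same amount, so I take it as camera bias.
- **Centring:** The measured centres of all five parts lie within about 2 mm of one another and of the shaker's plate centre. Both fixed cameras show the stack straight and closed up, judged by eye; I did not measure the tilt of the finished stack.
- **Bystanders:** The whistle, jar and bottle are standing in the last pictures and the arm never worked close to them. I did not measure their final positions.
- **Discrepancies:** The scene and side cameras differed by up to about 6 mm in y, so I used the wrist camera for the final positions. The fingers read 61 to 63 mm on the 64 mm frames, but every grip held without slipping.

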